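# Service the spark screen of a bench dust box

## Task

Slide the suction gate's blue grip to the red mark. Then take the orange pin tool from the stand and, with its pin, press the red button down in the recess of the dust box's screen cassette and keep it held down while you push the cassette sideways all the way out to its stop, then let the button spring up so that the cassette is caught there. Finally stand the pin tool back in a hole of the stand, leaving everything else on the bench where it is.

Things in the scene. Friction and masses are not known exactly. Their poses are not given: they have to be found in the camera images.
- gate (a joint): Slider of the suction gate, m: 0 = fully at the -x end of its track (in the gate housing's own frame), grows to 0.140 as the grip moves along the housing's +x. Stays where it is left; friction about 2.5 N.
- gate_grip (a point): Centre of the gate's blue grip, an upright block 22 mm (along the track) x 30 mm (across) x 48 mm high with a white line round its middle; this point is at its middle in plan, 28 mm above the foot of the grip and 20 mm below its top, 74.5 mm above the bench. Its x axis runs along the track in the direction of growing joint value, z up.
- gate_base: Fixed aluminium gate housing, 240 (along x, the track) x 70 x 46 mm high with 56 mm high, 80 mm wide end flanges; origin at the centre of its underside, on the bench. It may stand to the left or the right of the tool stand.
- mark: Red marker clipped to the long side of the gate housing (its +y side), 6 mm wide along the track, 24 mm long across it, top 49 mm above the bench; origin on the bench at the middle of its width, 40 mm to the +y side of the track's centre line; axes parallel to the gate housing's. The grip is at the mark when grip and marker have the same position along the track (x axis). The marker itself does not move.
- stand: Fixed dark wooden tool stand 210 (x) x 60 (y) x 66 mm high, with three through holes 14 mm square in a row along its x axis, 70 mm apart, the middle one at its centre; origin at the centre of its underside, on the bench.
- hole0 (a point): Centre of the mouth of the hole at the stand's -x end, on its top face, 66 mm above the bench.
- hole1 (a point): Centre of the mouth of the stand's middle hole (empty at the start).
- hole2 (a point): Centre of the mouth of the hole at the stand's +x end.
- pin: Release pin tool, loose, standing in hole0 or hole2 of the stand: thin steel pin of diameter 8 mm, 60 mm long, below an orange handle of 24 x 24 mm section, 90 mm long (150 mm in all, 0.14 kg). Origin at the pin's tip, z along the tool towards the handle: handle from z = 60 to 150 mm; x and y square to the handle's faces. In the stand the foot of the handle rests on the top face, so the tip is 6 mm above the bench.
- punch: Blue-handled punch in the other end hole, same size and origin but with a 12 mm dark shank. Not needed: a bystander.
- dustbox: Fixed green dust box, 220 (x) x 280 (y) mm; its top is a deck that slopes up at 34 deg from 30 mm high at the front (its -x side) to 178 mm at the back. The cassette lies on the deck between two rails 20 mm tall. Above its upper half a yellow spark-guard bar runs across (along y), from x = 5 to 65 mm, at 275 to 283 mm above the bench, on uprights at the back corners. Origin at the centre of its underside, on the bench.
- cassette (a joint): Spark-screen cassette, m: 0 = home and latched; grows to 0.085 (end stop) as it slides level along the deck, out to the dust box's own -y side (roughly towards the robot, as the box stands with its low front edge to the left, +y). It moves only while its release button is down by 4.5 mm or more; notches at 0, 0.0425 and 0.085 catch it again whenever the button is up. Friction about 2 N; it has no handle.
- recess (a point): Centre of the mouth of the button recess in the cassette's upper face (260 x 90 x 28 mm aluminium frame with black screen; the recess has a yellow outline). Square recess 15.5 x 15.5 mm with straight walls; z axis points out of the recess, square to the sloping face (34 deg from vertical, leaning to the box's -x side); y axis level, the cassette travels along -y and carries the recess with it. x up the slope.
- release (a joint): Red release button of diameter 13 mm at the bottom of the recess, m: 0 = up, its face 14 mm below the mouth; 0.008 = fully down. Spring: about 2.4 N to start, 8 N fully down. It rides with the cassette.
- can: Bystander: red spray can standing upright, diameter 66, height 160 (mm). Not to be disturbed.
- jar: Bystander: glass jar with a dark steel cap, diameter 80, height 85 (mm). Not to be disturbed.
- offcut: Bystander: lying offcut of rusty brown square steel tube 140 x 50 x 50 (mm). Not to be disturbed.
- discs: Bystander: stack of black grinding discs, diameter 115, height 22 (mm). Not to be disturbed.
- brush: Bystander: hand brush about 160 long, lying (mm). Not to be disturbed.
- hammer: Bystander: hammer about 280 long, lying (mm). Not to be disturbed.
- magnet: Bystander: red roof-shaped welding magnet 70 x 24 x 50, standing between the gate and the stand (mm). Not to be disturbed.
Not all that is in view belongs to the job. What is shaped like the pin but green or white is not meant.

How it is judged:
By the outcome, as a careful person would: the job done as asked, in the order asked, and still so for the second after the job is handed in, with the robot touching nothing.
It also fails if it takes over 72 s, if anything falls off the work surface, if the arm or the gripper's body presses on something with over 40 N, if the wrist force passes 120 N, or if a joint passes its speed limit or range.

## Robot

A 6-joint arm with a two-finger parallel gripper is mounted at the origin on the work surface. World frame = base frame: x ahead of the robot, y to its left, z up, the work surface at z = 0. Lengths are in m, angles in rad, forces in N, time in s.
With the tool pointing down it reaches from about 0.35 to 0.975 m from the base axis. Payload 17.4 kg.
Tool frame: the origin (TCP) lies midway between the tips of the shut fingers; the grasp point (between the pads) lies 19 mm behind it; z points along the fingers, y is the direction in which the jaws open and shut (so a half turn about z gives the same grasp; the last joint's range is limited). The gripper opens to 85 mm and grips with 20 to 120 N. Pads are 22 mm wide; open, the fingers measure 114 mm over their backs; the gripper's body (76 mm by 85 mm) begins 54 mm behind the grasp point. The pads swing forward as they close: fully open they stand 13 mm farther back than shut.
Start: joints at [-1.385, 0.116, 1.442, -0, 1.584, -0.038], TCP at [0.15, -0.658, 0.231] pointing down, gripper open.
Joint ranges: [-2.83, 2.83], [-0.83, 2.19], [0.07, 2.5], [-1.14, 4.28], [0.01, 3], [-2.97, 2.97]. Speed limits (rad/s): [1.89, 1.89, 2.22, 3.14, 3.14, 3.14].

## Interface

Orientations are given as a unit quaternion [w, x, y, z].
In Python, from workcell import env gives the robot as it stands.
- The arm moves only by the tool step_arm, never from a script. Its argument "rows" is a list of rows, each a list of 3 entries, a list of its own where there are three numbers: the turn, a rotation vector about the tool's x, y, z scaled (see below), then the shift along the tool's x, y, z scaled (see below), then the finger opening in mm, from 0 to 85.4. A call has 1 to 8 rows; each row shifts and turns the commanded pose from where the row before left it, along the tool's axes as they then stand; what a row does not reach is not made up. The controller multiplies each number of a shift by 2.5 cm and each number of a turn by 5 degrees. A row lasts 1/12 s, in which the tool goes at most 41.7 mm and 7.16 degrees, less where a joint would pass 70% of its speed; a pose out of reach is approached as far as the arm can. A call with a number of a shift or a turn outside -1 to 1 is refused whole. A call with a gripper value outside its range is refused whole. The fingers move at their own pace and stop on an object; the grip force is fixed at half the most. Time passes only in rows, so rows that do not move let the fingers close. It gives the time, the measured TCP pose, the force and the opening at its end, in the units of the state.
- env.sense(): the state, without advancing time (a new reading comes with each control period).
- env.snapshot(name): name is "side" or "top"; returns a dict with "color" (384x512x3 uint8, blue, green, red), "fov_y" (degrees; the focal length in pixels is half the picture's height over the tangent of half this angle, whatever the lens; pixels are square), "cx", "cy" (the principal point, pixels), "world_to_cam" (4x4, takes a point from world to camera coordinates). Camera axes: x right, y up, looking along -z (the intrinsics and any distortion apply to the point x, -y, -z); pixel columns grow to the right and rows downward; lengths in m; the calibration is good to about 2 mm. A picture is of the moment at which its call begins. There is no depth.
- env.close_job(): hands the job in, once; it reports no verdict.
Trained networks look in the newest picture that a camera, given by its name, has taken for a name from the list of things; names that differ only in an ending like _2 or _b are one class to them, and where a whole thing is asked for, a point or a joint stands for the part that bears it (a point fixed in the world has none). Each returns a list of dicts, best first, with "p" (0 to 1); they miss things now and then, are a little off and sometimes report something else, mostly with a low value. They report only what shows in the picture. A call takes as long as a camera call. They do not tell look-alikes from the thing itself.
- env.boxes_of(camera, name): "at" ([x, y, z] in m, in world coordinates, good to about 4 mm: the middle of the surface that is visible of it).
- env.outline_of(camera, name): "region" (384x512 bool, what is visible of it).
- env.tip_of(camera, name): "at" ([x, y, z] in m, in world coordinates, good to about 4 mm: a listed point, or the origin of a listed thing).
The state is a dict: "time_s": time; "qpos": joint angles; "joint_vel": joint speeds; "effort": joint torques, N m; "eef_pos": TCP position; "eef_rot": TCP orientation; "ft_force": force on the tool from outside, world axes, zero at the start; "moment": the same for the moment, N m; "opening": finger opening in m.
Only numpy, scipy, OpenCV 4.12 (cv2) and the standard library are available. Lean on these libraries where they do the work, as an engineer would, in place of code of your own. Each camera call takes 0.05 s, during which the arm holds its last target. There are 200 camera calls.

## Working session

There is one attempt and no reset: what is moved stays moved. The work goes in short steps, Python scripts to look and compute and a tool call to move; the robot and the scene stay as the last step left them, time stands still between calls to the robot, and variables do not carry over. Pictures are saved under pics/ and viewed, about 8 in all and at most 12, crops included, and the job is handed in when it is done.

Besides the shell and the picture viewer there is one more tool, called after ">>>" in YAML: its name, and indented under it one key for each argument. step_arm: Moves the arm, as the interface text tells. Its arguments: {"type":"object","properties":{"rows":{"type":"array","items":{"type":"array"}}},"required":["rows"]}

```bash
ls; mkdir -p pics
python3 - <<'E'
from workcell import env
import cv2,numpy as np
s=env.sense();print({k:np.round(v,3) for k,v in s.items()})
for c in("side","top"):
    d=env.snapshot(c);cv2.imwrite(f"pics/{c}0.png",cv2.resize(d["color"],(768,576),interpolation=cv2.INTER_CUBIC))
    print(c,d["fov_y"],d["cx"],d["cy"],np.round(d["world_to_cam"],3).tolist(),[k for k in d])
    for n in["gate_grip","gate_base","mark","stand","hole0","hole1","hole2","pin","punch","dustbox","recess","can","jar","magnet","offcut","discs","brush","hammer"]:
        try:
            print(n,"TIP",[(np.round(r["at"],3).tolist(),round(r["p"],2)) for r in env.tip_of(c,n)[:4]],"BOX",[(np.round(r["at"],3).tolist(),round(r["p"],2)) for r in env.boxes_of(c,n)[:4]])
        except Exception as e: print(n,repr(e)[:100])
print(env.sense()["time_s"])
E
```

```text
pics
{'time_s': np.float64(0.0), 'qpos': array([-1.385,  0.116,  1.442,  0.   ,  1.584, -0.038]), 'joint_vel': array([-0.   ,  0.   ,  0.001,  0.001,  0.001, -0.001]), 'effort': array([-1.0000e-03, -7.3199e+01, -6.3249e+01, -0.0000e+00,  6.0000e-03,
        0.0000e+00]), 'eef_pos': array([ 0.15 , -0.658,  0.231]), 'eef_rot': array([-0.001,  0.994,  0.112, -0.   ]), 'ft_force': array([ 0.045,  1.416, -0.114]), 'moment': array([ 0.007, -0.041,  0.056]), 'opening': np.float64(0.086)}
side 44.93597465264433 255.9170800433269 195.16426331613746 [[-0.919, -0.395, -0.006, 0.458], [0.295, -0.694, 0.657, -0.271], [-0.263, 0.601, 0.754, -1.171], [0.0, 0.0, 0.0, 1.0]] ['color', 'fov_y', 'cx', 'cy', 'world_to_cam']
gate_grip TIP [([0.483, 0.094, 0.073], 0.56)] BOX [([0.478, 0.104, 0.084], 0.48)]
gate_base TIP [([0.555, 0.094, 0.001], 0.93), ([0.464, 0.347, 0.064], 0.54), ([0.48, 0.092, 0.07], 0.2)] BOX [([0.542, 0.105, 0.045], 0.76)]
mark TIP [([0.573, 0.131, -0.002], 0.55)] BOX [([0.568, 0.137, 0.032], 0.64), ([0.522, 0.366, 0.065], 0.62), ([0.479, 0.216, 0.028], 0.22)]
stand TIP [([0.534, 0.34
[... 3313 characters left out ...]
2, 0.001], 0.66), ([0.603, 0.352, 0.006], 0.56), ([0.486, 0.094, 0.07], 0.24)] BOX [([0.75, 0.307, 0.088], 0.68), ([0.595, -0.283, 0.14], 0.2)]
magnet TIP [([0.763, 0.125, 0.002], 0.66)] BOX [([0.481, 0.204, 0.027], 0.66)]
offcut TIP [([0.582, -0.518, -0.004], 0.62)] BOX [([0.583, -0.509, 0.044], 0.57)]
discs TIP [([0.37, -0.085, -0.003], 0.58)] BOX [([0.371, -0.086, 0.019], 0.83), ([0.583, -0.512, 0.044], 0.57), ([0.483, 0.09, 0.093], 0.41)]
brush TIP [([0.356, 0.217, 0.001], 0.81)] BOX [([0.373, 0.216, 0.018], 0.95), ([0.53, 0.332, 0.061], 0.73), ([0.75, 0.306, 0.084], 0.61)]
hammer TIP [([0.314, -0.363, -0.001], 0.7), ([0.356, 0.216, 0.003], 0.31)] BOX [([0.316, -0.331, 0.025], 0.87)]
3.7
```

View pictures.

View pics/side0.png

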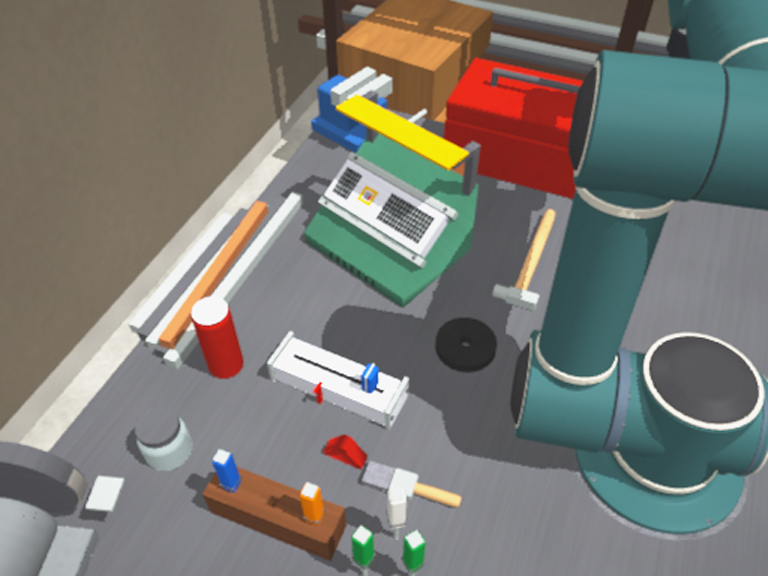

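View pics/top0.png

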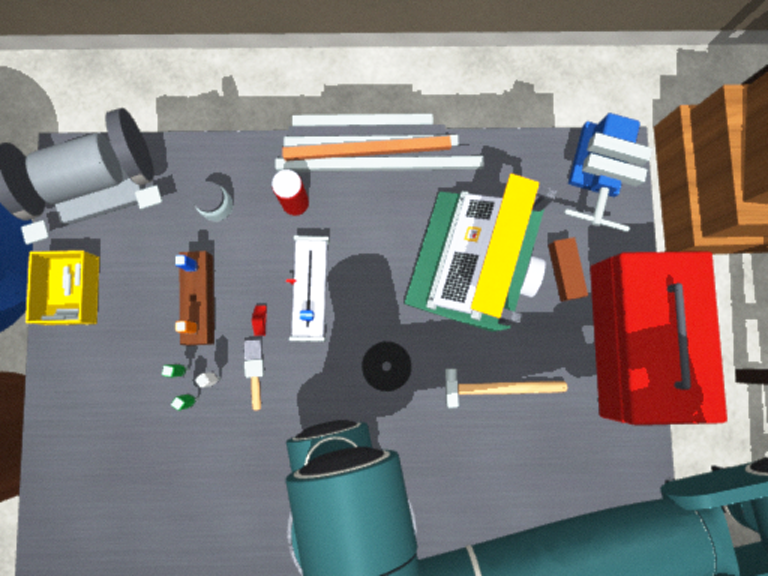

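```bash
cat > h.py <<'E'
import numpy as np,cv2
from workcell import env
from scipy.optimize import minimize
def snap(c):
    d=env.snapshot(c);d["f"]=192/np.tan(np.radians(d["fov_y"]/2));d["hsv"]=cv2.cvtColor(d["color"],cv2.COLOR_BGR2HSV);return d
def proj(d,P):
    P=np.atleast_2d(P);q=P@d["world_to_cam"][:3,:3].T+d["world_to_cam"][:3,3]
    return np.c_[d["cx"]+d["f"]*q[:,0]/-q[:,2],d["cy"]-d["f"]*q[:,1]/-q[:,2]]
def unproj(d,uv,z):
    uv=np.atleast_2d(uv);R=d["world_to_cam"][:3,:3];t=d["world_to_cam"][:3,3]
    r=np.c_[(uv[:,0]-d["cx"])/d["f"],-(uv[:,1]-d["cy"])/d["f"],-np.ones(len(uv))]@R;o=-R.T@t
    return o+r*((z-o[2])/r[:,2])[:,None]
def tri(ds,uvs):
    A=[];b=[]
    for d,uv in zip(ds,uvs):
        R=d["world_to_cam"][:3,:3];o=-R.T@d["world_to_cam"][:3,3]
        r=np.array([(uv[0]-d["cx"])/d["f"],-(uv[1]-d["cy"])/d["f"],-1])@R;r/=np.linalg.norm(r)
        M=np.eye(3)-np.outer(r,r);A.append(M);b.append(M@o)
    A=np.vstack(A);b=np.hstack(b);x=np.linalg.lstsq(A,b,rcond=None)[0];return x,np.linalg.norm(A@x-b)
def box(x0,x1,y0,y1,z0,z1): return np.array([[x,y,z] for x in(x0,x1) for y in(y0,y1) for z in(z0,z1)],float)/1000
def pose(p,V):
    c,s=np.cos(p[2]),np.sin(p[2]);return V@np.array([[c,s,0],[-s,c,0],[0,0,1]])+[p[0],p[1],0]
S=8
def render(d,Vs,win):
    x0,y0,x1,y1=win;m=np.zeros(((y1-y0)*4,(x1-x0)*4),np.uint8)
    for V in Vs:
        uv=(proj(d,V)-[x0-.5,y0-.5])*4-.5
        cv2.fillConvexPoly(m,cv2.convexHull(np.round(uv*16).astype(np.int32)),255,cv2.LINE_AA,4)
    return cv2.resize(m,(x1-x0,y1-y0),interpolation=cv2.INTER_AREA)/255.
def fit(ds,masks,boxes,p0,pad=15,st=(.004,.004,.05)):
    """pose x,y,yaw of boxes on bench so that silhouettes match masks"""
    wins=[]
    for d in ds:
        uv=np.vstack([proj(d,pose(p0,b)) for b in boxes]);a=np.maximum(np.floor(uv.min(0)-pad),0).astype(int);b=np.minimum(np.ceil(uv.max(0)+pad),[512,384]).astype(int)
        wins.append((*a,*b))
    ms=[m[w[1]:w[3],w[0]:w[2]].astype(float) for m,w in zip(masks,wins)]
    f=lambda p:sum(((render(d,[pose(p,b) for b in boxes],w)-m)**2).sum()/m.sum() for d,w,m in zip(ds,wins,ms))
    best=None
    for k in range(3):
        sx=np.array([p0]+[np.array(p0)+np.eye(3)[i]*st[i]*(1,-1,2)[k] for i in range(3)])
        r=minimize(f,p0,method="Nelder-Mead",options=dict(initial_simplex=sx,xatol=1e-5,fatol=1e-6))
        if best is None or r.fun<best.fun:best=r
    return best.x,best.fun
def crop(d,c,w,k=6):
    x,y=int(c[0]),int(c[1]);a=d["color"][max(y-w,0):y+w,max(x-w,0):x+w];return cv2.resize(a,(2*w*k,2*w*k),interpolation=cv2.INTER_CUBIC)
E
python3 - <<'E'
from h import *
import pickle
ds=[snap("side"),snap("top")];pickle.dump(ds,open("d0.pkl","wb"))
pts=[(.55,.09,.05),(.5,.34,.1),(.653,-.28,.128)]
rows=[np.hstack([crop(d,proj(d,p)[0],w,264//w//2*1) if 0 else cv2.resize(crop(d,proj(d,p)[0],w,4),(264,264)) for p,w in zip(pts,(36,36,24))]) for d in ds]
cv2.imwrite("pics/c1.png",np.vstack(rows))
for d in ds:
    for p in pts: print(np.round(proj(d,p)[0],1))
E
```

```text
[224.4 247.7]
[194.1 328.5]
[245.4 129.5]
[205.9 191.7]
[128.1 206.4]
[315.8 155.9]
```

View pics/c1.png

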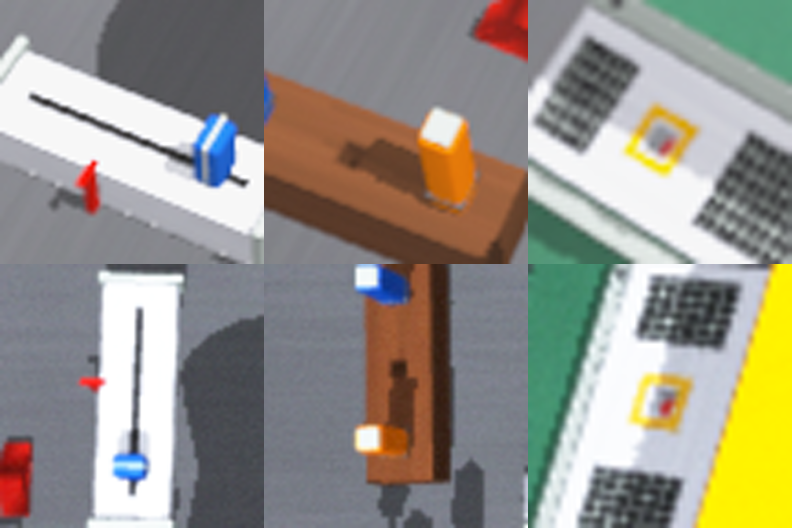

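Run:
```python
from h import *
import pickle
ds=pickle.load(open("d0.pkl","rb"))
def near(d,p,r):
    m=np.zeros((384,512),np.uint8);u=proj(d,p)[0];cv2.circle(m,(int(u[0]),int(u[1])),r,1,-1);return m>0
def hue(d,a,b,s=110,v=60): h=d["hsv"].astype(int);return (h[...,0]>=a)&(h[...,0]<=b)&(h[...,1]>s)&(h[...,2]>v)
white=lambda d:(d["hsv"][...,1]<45)&(d["hsv"][...,2]>185)
def show(n,r): print(n,np.round(r[0][:2],4),"yaw",round(np.degrees(r[0][2]),1),"res",round(r[1],3))
H=[box(-12,12,-12,12,66,156)]
for n,p,h in(("pin",(.463,.347,.12),(8,20)),("punch",(.602,.352,.12),(100,125))):
    ms=[(hue(d,*h)|white(d))&near(d,p,20) for d in ds]
    for sel,l in((ds,"both"),(ds[:1],"side"),(ds[1:],"top")):
        show(n+l,fit(sel,[m for d,m in zip(ds,ms) if any(d is q for q in sel)],H,[p[0],p[1],.03],pad=4))
p=(.484,.094,.075)
ms=[cv2.morphologyEx((hue(d,95,130,80)&near(d,p,14)).astype(np.uint8),cv2.MORPH_CLOSE,np.ones((3,3))) for d in ds]
for i,l in enumerate(("side","top")): show("grip"+l,fit(ds[i:i+1],ms[i:i+1],[box(-11,11,-15,15,46.5,94.5)],[.484,.094,0.],pad=3))
show("grip",fit(ds,ms,[box(-11,11,-15,15,46.5,94.5)],[.484,.094,0.],pad=3))
G=[box(-120,120,-35,35,0,46),box(-120,-110,-40,40,0,56),box(110,120,-40,40,0,56)]
ms=[((d["hsv"][...,1]<45)&(d["hsv"][...,2]>140)|hue(d,95,130,80))&near(d,(.55,.09,.04),55) for d in ds]
# mask by outlines
for c,d in zip(("side","top"),ds): env.snapshot(c)
o=[env.outline_of(c,"gate_base") for c in("side","top")]
st=[env.outline_of(c,"stand") for c in("side","top")]
db=[env.outline_of(c,"cassette") for c in("side","top")]
for nm,x in(("gate",o),("stand",st),("cass",db)):
  for q in x: print(nm,[(round(r["p"],2),int(r["region"].sum()),np.round(np.argwhere(r["region"]).mean(0)).tolist()) for r in q])
pickle.dump((o,st,db),open("o.pkl","wb"))
for i in(0,1):
    show("gate %d"%i,fit(ds[i:i+1],ms[i:i+1],G,[.55,.09,0.],pad=6))
show("gate",fit(ds,ms,G,[.55,.09,0.],pad=6))
for i,d in enumerate(ds):
    m=(hue(d,0,6,120,80)|hue(d,174,180,120,80))&near(d,(.573,.131,.04),10);a=np.argwhere(m)
    print("mark px",i,a.mean(0)[::-1],len(a),np.round(unproj(d,a.mean(0)[::-1],.045),4))
    m=hue(d,18,32,120,120)&near(d,(.653,-.28,.128),9 if i==0 else 9);a=np.argwhere(m)
    pts=cv2.minAreaRect(a[:,::-1].astype(np.float32));print("recess",i,pts,a.mean(0)[::-1],len(a))
    globals()["r%d"%i]=np.array(pts[0])
print(tri(ds,[r0,r1]))
print(env.sense()["time_s"])
```

```text
pinboth [0.4623 0.3483] yaw 4.2 res 1.161
pinside [0.4603 0.3534] yaw -11.0 res 0.42
pintop [0.476  0.3346] yaw 22.6 res 0.529
punchboth [0.6013 0.3516] yaw -23.2 res 0.442
punchside [0.6022 0.3512] yaw -29.2 res 0.178
punchtop [0.6011 0.3512] yaw -17.3 res 0.224
gripside [0.4857 0.0915] yaw 10.5 res 0.154
griptop [0.4857 0.0958] yaw 0.6 res 0.207
grip [0.486  0.0922] yaw 8.4 res 0.387
gate [(0.81, 2736, [254.0, 226.0]), (0.43, 1192, [293.0, 108.0])]
gate [(0.83, 1452, [193.0, 206.0])]
stand [(0.87, 2890, [342.0, 184.0])]
stand [(0.61, 1233, [200.0, 132.0])]
cass []
cass [(0.71, 1911, [168.0, 311.0])]
gate 0 [0.5481 0.0891] yaw -3.0 res 0.424
gate 1 [0.5496 0.0931] yaw -2.5 res 0.183
gate [0.5492 0.0922] yaw -2.8 res 0.627
mark px 0 [211.89583333 261.47916667] 48 [[0.5627 0.1386 0.045 ]]
recess 0 ((244.6923065185547, 129.96153259277344), (8.875203132629395, 10.261953353881836), 33.690067291259766) [244.84782609 129.91304348] 46
mark px 1 [193.625  186.9375] 16 [[0.5681 0.1326 0.045 ]]
recess 1 ((314.6500244140625, 155.5500030517578), (8.538147926330566, 10.119288444519043), 18.43494987487793) [315.1875     155.41666667] 48
(array([ 0.65390704, -0.27610111,  0.12920175]), np.float64(0.00028471310223587474))
4.2
```

>>> step_arm:
  rows:
    - [[0,0,0],[0.73,-0.98,0],70]
    - [[0,0,0],[0.73,-0.98,0],60]
    - [[0,0,0],[0.73,-0.98,0],55]
    - [[0,0,0],[0.73,-0.98,0],55]
    - [[0,0,0],[0.73,-0.98,0],55]
    - [[0,0,0],[0.73,-0.98,0],55]
    - [[0,0,0],[0.73,-0.98,0],55]
    - [[0,0,0],[0.73,-0.98,0],55]

```text
time_s: 4.87
eef_pos: [0.249, -0.4333, 0.2314]
eef_rot: [0.0, 0.994, 0.112, 0.0]
ft_force: [0.6, 0.3, 0.5]
opening: 0.0551
```

>>> step_arm:
  rows:
    - [[0,0,0],[0.73,-0.98,0],55]
    - [[0,0,0],[0.73,-0.98,0],55]
    - [[0,0,0],[0.73,-0.98,0],55]
    - [[0,0,0],[0.73,-0.98,0],55]
    - [[0,0,0],[0.73,-0.98,0],55]
    - [[0,0,0],[0.73,-0.98,0],55]
    - [[0,0,0],[0.73,-0.98,0],55]
    - [[0,0,0],[0.73,-0.98,0],55]

```text
time_s: 5.53
eef_pos: [0.3477, -0.2098, 0.2316]
eef_rot: [0.0, 0.994, 0.112, 0.0]
ft_force: [0.4, -0.1, 0.2]
opening: 0.055
```

Run:
```python
from h import *
import pickle
ds=pickle.load(open("d0.pkl","rb"))
def near(d,p,r):
    m=np.zeros((384,512),np.uint8);u=proj(d,p)[0];cv2.circle(m,(int(u[0]),int(u[1])),r,1,-1);return m>0
def hue(d,a,b,s=110,v=60): h=d["hsv"].astype(int);return (h[...,0]>=a)&(h[...,0]<=b)&(h[...,1]>s)&(h[...,2]>v)
white=lambda d:(d["hsv"][...,1]<60)&(d["hsv"][...,2]>185)
def show(n,r): print(n,np.round(r[0][:2],4),"yaw",round(np.degrees(r[0][2]),1),"res",round(r[1],3))
H=[box(-12,12,-12,12,66,156)];p=(.463,.347,.12)
ms=[(hue(d,5,22,150,140)|white(d))&near(d,p,20) for d in ds]
for y in(-.5,-.2,.1,.4): show("pin",fit(ds,ms,H,[p[0],p[1],y],pad=4,st=(.004,.004,.2)))
show("pinside",fit(ds[:1],ms[:1],H,[p[0],p[1],.05],pad=4));show("pintop",fit(ds[1:],ms[1:],H,[p[0],p[1],.05],pad=4))
o,st,db=pickle.load(open("o.pkl","rb"))
P=H+[box(-105,105,-30,30,0,66)]
show("stand",fit(ds,[s[0]["region"] for s in st],[box(-105,105,-30,30,0,66)],[.532,.348,.03],pad=6))
g=[.5494,.0926,np.radians(-2.7)]
from scipy.optimize import minimize_scalar
for i,d in enumerate(ds):
    m=((hue(d,0,8,110,60)|hue(d,172,180,110,60))&near(d,(.573,.131,.04),9)).astype(float);a=np.argwhere(m).mean(0)[::-1]
    w=(int(a[0])-12,int(a[1])-12,int(a[0])+12,int(a[1])+12)
    for z0 in(30,0):
        f=lambda x:((render(d,[pose(g,box(x-3,x+3,28,52,z0,49))],w)-m[w[1]:w[3],w[0]:w[2]])**2).sum()
        xs=np.arange(0,36,.5);v=[f(x) for x in xs];print("mark",i,z0,xs[np.argmin(v)],min(v),m.sum())
```

```text
pin [0.4596 0.349 ] yaw -37.9 res 1.134
pin [0.4593 0.3492] yaw -38.6 res 1.107
pin [0.4583 0.3492] yaw 28.6 res 1.094
pin [0.4594 0.3493] yaw 51.1 res 1.057
pinside [0.4575 0.35  ] yaw -0.1 res 0.4
pintop [0.4499 0.3353] yaw 17.2 res 0.512
stand [0.5309 0.3503] yaw 1.7 res 0.369
mark 0 30 16.0 27.880661284121494 44.0
mark 0 0 19.5 48.07609381007305 44.0
mark 1 30 18.0 7.010826605151864 17.0
mark 1 0 18.5 10.86068435217224 17.0
```

>>> step_arm:
  rows:
    - [[0,0,0],[0.735,-0.966,0],55]
    - [[0,0,0],[0.735,-0.966,0],55]
    - [[0,0,0],[0.735,-0.966,0],55]
    - [[0,0,0],[0.735,-0.966,0],55]
    - [[0,0,0],[0.735,-0.966,0],55]
    - [[0,0,0],[0.735,-0.966,0],55]
    - [[0,0,0],[0.735,-0.966,0],55]
    - [[0,0,0],[0.735,-0.966,0],55]

```text
time_s: 6.2
eef_pos: [0.4483, 0.0115, 0.2316]
eef_rot: [0.0, 0.994, 0.112, 0.0]
ft_force: [0.9, -0.6, -0.3]
opening: 0.0553
```

>>> step_arm:
  rows:
    - [[0,0,0],[0.735,-0.966,0],55]
    - [[0,0,0],[0.735,-0.966,0],55]
    - [[0,0,0],[0.735,-0.966,0],55]
    - [[0,0,1],[0,0,0.8],55]
    - [[0,0,1],[0,0,0.8],55]
    - [[0,0,1],[0,0,0.8],55]
    - [[0,0,0.11],[0,0,0.8],55]
    - [[0,0,0],[0,0,0],55]

```text
time_s: 6.87
eef_pos: [0.4842, 0.0926, 0.1476]
eef_rot: [0.0, 1.0, -0.024, -0.002]
ft_force: [-0.2, -0.0, -1.0]
opening: 0.0549
```

Run:
```python
from h import *
ds=[snap("side"),snap("top")]
p=env.sense()["eef_pos"];g=(.485,.094,.07)
print(p,[np.round(proj(d,p)[0],1) for d in ds])
cv2.imwrite("pics/c2.png",np.hstack([crop(ds[0],proj(ds[0],g)[0],40,5),crop(ds[1],proj(ds[1],g)[0],40,5)]))
```

```text
[0.48552202 0.09270069 0.15162712] [array([245.4, 233.2]), array([201.9, 208.1])]
```

View pics/c2.png

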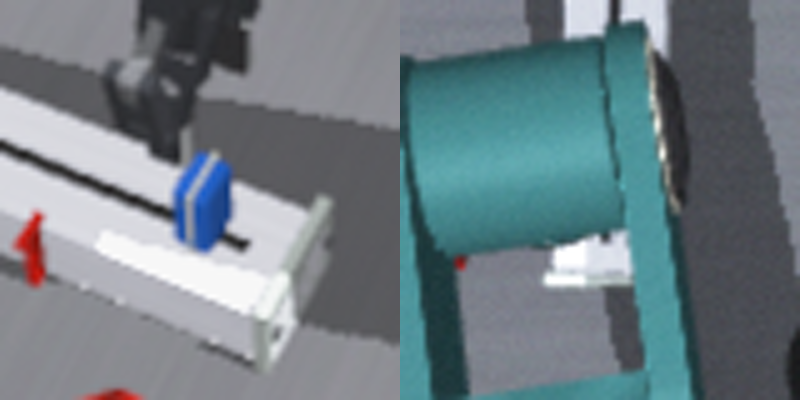

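Run:
```python
from h import *
d=snap("side")
g=(.485,.094,.07);c=proj(d,g)[0].astype(int)
for i in range(3):
    s=env.sense();print(s["eef_pos"],s["eef_rot"],s["qpos"])
    R=__import__("scipy.spatial.transform",fromlist=["Rotation"]).Rotation.from_quat(np.array(s["eef_rot"])[[1,2,3,0]]).as_matrix()
    for v in([0,0,0],[0,.0275,-.008],[0,-.0275,-.008],[0,0,-.07]): print(v,(proj(d,s["eef_pos"]+R@v)[0]-c+40)*5)
    env.boxes_of("side","gate_grip")
print((proj(d,[[.4857,.0935,.0945]])-c+40)*5,(proj(d,[[.4857,.0935,.0465]])-c+40)*5)
```

```text
[0.48595444 0.09274744 0.15253365] [-7.28235832e-05  9.99726951e-01 -2.33623087e-02  4.68720172e-04] [ 1.37025178e-01 -2.54893227e-01  1.92124850e+00 -5.96181462e-06
  1.47428871e+00  1.75455095e+00]
[0, 0, 0] [196.13900198 104.84979392]
[0, 0.0275, -0.008] [221.08005162  54.35657727]
[0, -0.0275, -0.008] [169.72876445 136.84490883]
[0, 0, -0.07] [192.81284228  14.97056903]
[0.48620031 0.0927708  0.1529507 ] [-1.63563313e-04  9.99724385e-01 -2.34583455e-02  9.13378796e-04] [ 1.36982346e-01 -2.55162762e-01  1.92078342e+00  3.12367095e-05
  1.47411644e+00  1.75469670e+00]
[0, 0, 0] [195.6380516  104.21483387]
[0, 0.0275, -0.008] [220.61354628  53.72885263]
[0, -0.0275, -0.008] [169.21599742 136.19684394]
[0, 0, -0.07] [192.4195381   14.30634144]
[0.48621444 0.09277011 0.15296941] [-1.75122041e-04  9.99722481e-01 -2.35350009e-02  1.01689786e-03] [ 1.36983162e-01 -2.55283810e-01  1.92085093e+00  2.07733303e-05
  1.47396190e+00  1.75485188e+00]
[0, 0, 0] [195.61123116 104.18166599]
[0, 0.0275, -0.008] [220.59812174  53.70030293]
[0, -0.0275, -0.008] [169.18377969 136.16009963]
[0, 0, -0.07] [192.4210963   14.27837437]
[[198.62505148 174.54688999]] [[200.66544986 227.36034761]]
```

>>> step_arm:
  rows:
    - [[0,0,0],[-0.05,-0.05,0.92],55]
    - [[0,0,0],[0,0,0.92],55]
    - [[0,0,0],[0,0,0.92],55]
    - [[0,0,0],[0,0,0.92],55]
    - [[0,0,0],[0,0,0],50]
    - [[0,0,0],[0,0,0],40]
    - [[0,0,0],[0,0,0],36]
    - [[0,0,0],[0,0,0],33]

```text
time_s: 7.83
eef_pos: [0.4854, 0.0938, 0.0614]
eef_rot: [0.0, 1.0, -0.024, 0.001]
ft_force: [-1.1, -3.9, 3.6]
opening: 0.0331
```

>>> step_arm:
  rows:
    - [[0,0,0],[0,0,0],31]
    - [[0,0,0],[0,0,0],29]
    - [[0,0,0],[0,0,0],28]
    - [[0,0,0],[0,0,0],28]

```text
time_s: 8.17
eef_pos: [0.4856, 0.0925, 0.0618]
eef_rot: [0.002, 1.0, -0.024, 0.001]
ft_force: [-3.0, -17.4, 9.3]
opening: 0.0294
```

>>> step_arm:
  rows:
    - [[0,0,0],[0.1,0.05,0],28]
    - [[0,0,0],[0.5,0,0],28]
    - [[0,0,0],[0.6,0,0],28]
    - [[0,0,0],[0.6,0,0],28]
    - [[0,0,0],[0.6,0,0],28]
    - [[0,0,0],[0.5,0,0],28]
    - [[0,0,0],[0.3,0,0],28]
    - [[0,0,0],[0,0,0],28]

```text
time_s: 8.83
eef_pos: [0.5668, 0.0887, 0.0619]
eef_rot: [0.0, 1.0, -0.024, 0.002]
ft_force: [2.8, -4.0, 6.5]
opening: 0.029
```

Run:
```python
from h import *
import pickle
d=snap("side");s=env.sense();print(s["eef_pos"],s["ft_force"],s["opening"])
d0=pickle.load(open("d0.pkl","rb"))[0]
g=(.56,.11,.06);u=proj(d,g)[0]
cv2.imwrite("pics/c3.png",crop(d,u,30,10));print(u)
print("nets",[(np.round(r["at"],4),round(r["p"],2)) for n in("gate_grip","mark") for r in env.tip_of("side",n)[:2]])
G=[.5494,.0926,np.radians(-2.7)]
for x in (10,17,24): print(x,(proj(d,pose(G,np.array([[x,35,46],[x,40,49],[x,15,46.5],[x,15,94.5]])/1000))-u.astype(int)+30)*10)
```

```text
[0.56634511 0.08866482 0.06187876] [ 2.57213881 -4.85166948  5.38887872] 0.029278716260444166
[217.34941646 250.07513802]
nets [(array([0.5651, 0.0887, 0.0742]), 0.63), (array([0.5697, 0.1317, 0.0013]), 0.58), (array([0.6022, 0.3484, 0.0062]), 0.28)]
10 [[274.34547663 380.25655067]
 [264.03102846 388.48951589]
 [311.56965527 321.38271397]
 [298.96795864 215.14210516]]
17 [[250.90122618 370.41060378]
 [240.50296215 378.5870936 ]
 [288.28188739 311.72692873]
 [274.99053964 205.37424264]]
24 [[227.53589419 360.59780049]
 [217.05443801 368.71814879]
 [265.0717813  302.10334432]
 [251.09552062 195.63994802]]
```

View pics/c3.png

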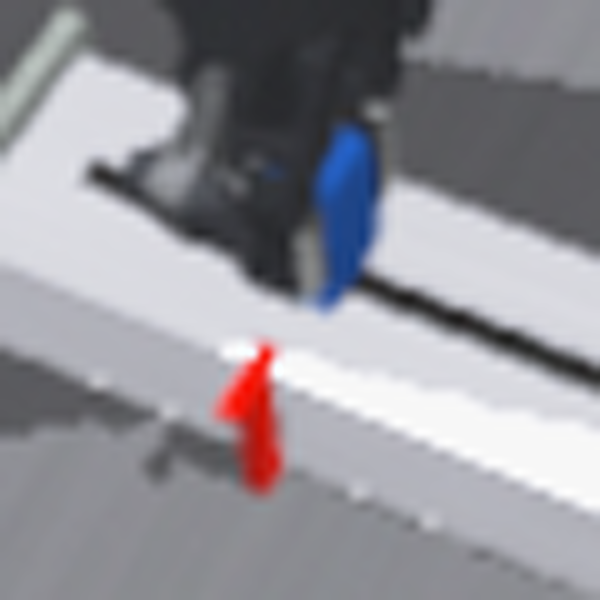

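>>> step_arm:
  rows:
    - [[0,0,0],[0,0,0],50]
    - [[0,0,0],[0,0,0],60]
    - [[0,0,0],[0,0,-0.5],60]
    - [[0,0,0],[0,0,-1],60]
    - [[0,0,0],[0,0,-1],60]
    - [[0,0,0],[0,0,-1],60]
    - [[0,0,0],[0,0,-1],60]
    - [[0,0,0],[0,0,-1],60]

```text
time_s: 9.65
eef_pos: [0.564, 0.0891, 0.1994]
eef_rot: [-0.0, 1.0, -0.024, 0.0]
ft_force: [-0.5, -0.1, 0.2]
opening: 0.06
```

>>> step_arm:
  rows:
    - [[0,0,0],[-0.42,-0.92,0],60]
    - [[0,0,0],[-0.42,-0.92,0],60]
    - [[0,0,0],[-0.42,-0.92,0],60]
    - [[0,0,0],[-0.42,-0.92,0],60]
    - [[0,0,0],[-0.42,-0.92,0],60]
    - [[0,0,0],[-0.42,-0.92,0],60]
    - [[0,0,0],[0,0,0],60]
    - [[0,0,0],[0,0,0],60]

```text
time_s: 10.32
eef_pos: [0.5074, 0.2308, 0.1979]
eef_rot: [-0.0, 1.0, -0.023, 0.0]
ft_force: [0.4, 0.1, 0.6]
opening: 0.0602
```

Run:
```python
from h import *
import pickle
ds=[snap("side"),snap("top")];pickle.dump(ds,open("d1.pkl","wb"))
print(env.sense()["eef_pos"])
for c in("side","top"):
    print(c,"nets",[(n,np.round(r["at"],4),round(r["p"],2)) for n in("gate_grip","mark","pin","gate_base") for r in env.tip_of(c,n)[:2]])
g=(.566,.11,.06);h=(.46,.345,.11)
cv2.imwrite("pics/c4.png",np.vstack([np.hstack([crop(d,proj(d,g)[0],18,15),crop(d,proj(d,h)[0],18,15)])[:280] for d in ds]))
cv2.imwrite("pics/c4.png",np.vstack([np.hstack([cv2.resize(crop(d,proj(d,q)[0],18,8),(288,288)) for q in(g,h)]) for d in ds]))
for d in ds: print(proj(d,g)[0],proj(d,h)[0])
print(env.sense()["time_s"])
```

```text
[0.5080472  0.2295469  0.19755787]
side nets [('gate_grip', array([ 0.6506, -0.2784,  0.1272]), 0.55), ('gate_grip', array([0.562 , 0.089 , 0.0735]), 0.53), ('mark', array([ 0.5697,  0.1283, -0.0025]), 0.41), ('pin', array([0.4615, 0.3437, 0.0082]), 0.54), ('gate_base', array([0.5521, 0.0897, 0.0055]), 0.82), ('gate_base', array([0.5998, 0.3488, 0.0094]), 0.25)]
top nets [('pin', array([0.3012, 0.3513, 0.002 ]), 0.55), ('pin', array([0.4633, 0.3478, 0.0078]), 0.5), ('gate_base', array([0.5474, 0.0878, 0.0029]), 0.79)]
[215.28339535 249.32423193] [208.8389427  335.36996954]
[199.67830585 186.84196125] [125.36932311 218.41840292]
10.8167
```

View pics/c4.png

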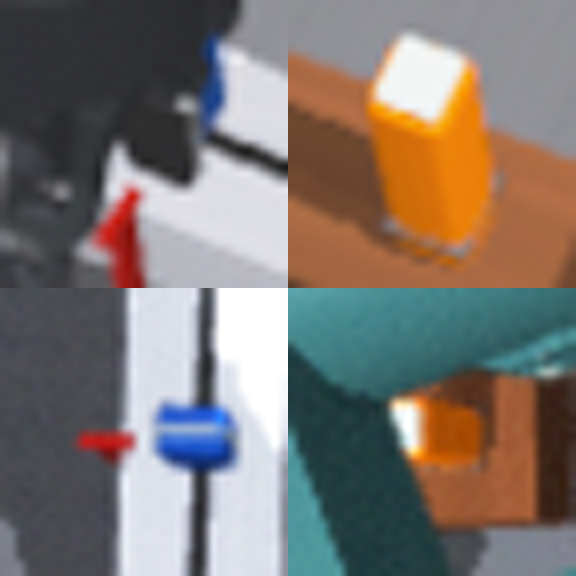

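Run:
```python
from h import *
import pickle
ds=pickle.load(open("d1.pkl","rb"));d=ds[1]
c=proj(d,(.566,.11,.06))[0].astype(int);g=[.5494,.0926,np.radians(-2.7)]
loc=lambda P:(P[:,:2]-g[:2])@np.array([[np.cos(g[2]),-np.sin(g[2])],[np.sin(g[2]),np.cos(g[2])]])
x0,y0=c-18
I=d["color"].astype(float)
# pixel centres at integer coords+0.5? test both offset by printing raw
sub=I[y0+12:y0+26,x0+8:x0+32]
print("redness",*[f"{v:4.0f}" for v in range(0)])
R=np.clip(I[...,2]-np.maximum(I[...,0],I[...,1])-20,0,None)
for col in range(x0+9,x0+18):
    w=R[y0+12:y0+26,col]
    if w.sum()>60:
        r=(w*np.arange(y0+12,y0+26)).sum()/w.sum();print("mark",col,round(r,2),int(w.sum()),np.round(loc(unproj(d,[col,r],.049))*1000,1))
W=I[...,2]  # red channel: white line in blue
for col in range(x0+19,x0+30):
    w=W[y0+13:y0+22,col];k=np.arange(y0+13,y0+22)
    print(col,w.astype(int))
for x in(13,15,17,19): print(x,proj(d,pose(g,np.array([[x,-12,94.5],[x,0,94.5],[x,12,94.5],[x,46,49]])/1000)).round(2).tolist())
print(y0+13)
```

```text
redness
mark 191 186.58 214 [[17.2 49.3]]
mark 192 186.61 237 [[17.2 45.9]]
mark 193 186.79 286 [[16.7 42.4]]
mark 194 187.08 346 [[15.8 39. ]]
mark 195 187.09 335 [[15.9 35.5]]
mark 196 186.78 236 [[17.  32.1]]
mark 197 186.62 108 [[17.7 28.7]]
200 [218 208 167 139 165 149 129 138 207]
201 [211 141  69  70 149  89  51  49 129]
202 [209 140  48  54 149  87  42  24  60]
203 [217 167  63  53 149  92  44  23  35]
204 [207 161  59  57 153  88  40  24  28]
205 [124  85  42  57 148  94  38  23  17]
206 [ 48  39  28  57 150  90  40  26  18]
207 [ 98  78  38  61 144  88  40  26  18]
208 [202 166  73  49 107  78  40  21  24]
209 [217 206 139  75  98  97  51  33  50]
210 [221 217 208 177 141 137 134 118 133]
13 [[207.51, 186.56], [203.9, 186.45], [200.3, 186.35], [191.91, 187.82]]
15 [[207.54, 185.96], [203.93, 185.86], [200.32, 185.75], [191.94, 187.25]]
17 [[207.56, 185.37], [203.96, 185.26], [200.35, 185.16], [191.97, 186.67]]
19 [[207.59, 184.78], [203.98, 184.67], [200.38, 184.56], [191.99, 186.1]]
181
```

Run:
```python
from h import *
import pickle
d=pickle.load(open("d1.pkl","rb"))[0];p=(.462,.348,.11)
h=d["hsv"].astype(int);u=proj(d,p)[0]
nr=np.zeros((384,512),np.uint8);cv2.circle(nr,(int(u[0]),int(u[1])),19,1,-1)
org=(h[...,0]>5)&(h[...,0]<24)&(h[...,1]>185)&(h[...,2]>140)
wh=(h[...,1]<70)&(h[...,2]>190)
m=(org|wh)&(nr>0)
n,l,st,_=cv2.connectedComponentsWithStats(m.astype(np.uint8));k=1+np.argmax(st[1:,4]);m=l==k;print(st[k],(wh&m).sum())
for y in(-.6,-.3,0,.3,.6):
    x,f=fit([d],[m],[box(-12,12,-12,12,66,156)],[p[0],p[1],y],pad=5,st=(.004,.004,.2));print(np.round(x,4),np.degrees(x[2]).round(1),round(f,3))
# top face orientation
c=cv2.findContours((wh&m).astype(np.uint8),0,2)[0];c=max(c,key=len)[:,0]
q=unproj(d,c,.156);print("top face ctr",q[:,:2].mean(0),cv2.minAreaRect((q[:,:2]*1000).astype(np.float32)))
a=np.argwhere(wh&m)[:,::-1];print(unproj(d,a,.156).mean(0))
```

```text
[200 321  16  29 302] 80
[ 0.4629  0.3466 -0.7187] -41.2 0.251
[0.4614 0.3474 0.4426] 25.4 0.244
[0.4617 0.3472 0.4515] 25.9 0.243
[0.4616 0.3472 0.4512] 25.9 0.243
[0.4617 0.3473 0.4379] 25.1 0.243
top face ctr [0.46184306 0.34608527] ((462.3992919921875, 346.540771484375), (18.47922134399414, 19.53463363647461), 1.1807719469070435)
[0.46203754 0.34644376 0.156     ]
```

>>> step_arm:
  rows:
    - [[0,0,0],[-0.41,-0.92,0],60]
    - [[0,0,0],[-0.41,-0.92,0],60]
    - [[0,0,0],[-0.41,-0.92,0],60]
    - [[0,0,0],[-0.41,-0.92,0],60]
    - [[0,0,0],[-0.41,-0.92,0],60]
    - [[0,0,-0.85],[0,0,0],60]
    - [[0,0,0],[0,0,0],60]

```text
time_s: 11.4
eef_pos: [0.4617, 0.348, 0.1966]
eef_rot: [0.0, 1.0, 0.016, -0.0]
ft_force: [0.6, -0.3, -0.6]
opening: 0.06
```

Run:
```python
from h import *
for i in range(2):
    s=env.sense();print(s["eef_pos"],s["eef_rot"],s["qpos"]);env.snapshot("side")
```

```text
[0.46172755 0.34801145 0.19661159] [ 1.13250171e-04  9.99873460e-01  1.59065979e-02 -1.77842898e-04] [ 6.01753729e-01 -8.32576834e-02  1.69933712e+00  7.93826628e-06
  1.52593482e+00  2.14073516e+00]
[0.46207533 0.34735115 0.19670598] [ 1.19796199e-04  9.99909737e-01  1.34349403e-02 -8.21899127e-05] [ 6.00528693e-01 -8.36535698e-02  1.69955512e+00 -1.08525624e-04
  1.52596068e+00  2.14445921e+00]
```

>>> step_arm:
  rows:
    - [[0,0,0],[0,0,0.95],60]
    - [[0,0,0],[0,0,0.95],60]
    - [[0,0,0],[0,0,0.95],60]
    - [[0,0,0],[0,0,0.95],60]
    - [[0,0,0],[0,0,0],45]
    - [[0,0,0],[0,0,0],35]
    - [[0,0,0],[0,0,0],28]
    - [[0,0,0],[0,0,0],22]

```text
time_s: 12.17
eef_pos: [0.4631, 0.3474, 0.1039]
eef_rot: [-0.001, 1.0, 0.013, 0.001]
ft_force: [0.2, -2.0, 0.8]
opening: 0.0235
```

>>> step_arm:
  rows:
    - [[0,0,0],[0,0,0],18]
    - [[0,0,0],[0,0,0],16]
    - [[0,0,0],[0,0,0],16]
    - [[0,0,0],[0,0,0],16]

```text
time_s: 12.5
eef_pos: [0.463, 0.3474, 0.1038]
eef_rot: [-0.001, 1.0, 0.013, 0.001]
ft_force: [0.2, -3.0, 8.6]
opening: 0.0234
```

Run:
```python
from h import *
import pickle
for i,d in enumerate(pickle.load(open("d0.pkl","rb"))):
    h=d["hsv"].astype(int);m=((h[...,0]>20)&(h[...,0]<36)&(h[...,1]>150)&(h[...,2]>150)).astype(np.uint8)
    n,l,st,_=cv2.connectedComponentsWithStats(m)
    u=proj(d,(.60,-.31,.283))[0]
    k=min([k for k in range(1,n) if st[k,4]>300],key=lambda k:np.hypot(*(np.argwhere(l==k).mean(0)[::-1]-u)))
    c=cv2.findContours((l==k).astype(np.uint8),0,cv2.CHAIN_APPROX_NONE)[0][0][:,0]
    q=(unproj(d,c,.283)[:,:2]*1000).astype(np.float32);r=cv2.minAreaRect(q);b=cv2.boxPoints(r)
    e=sorted([(np.linalg.norm(b[j]-b[j-1]),b[j]-b[j-1]) for j in range(4)],key=lambda t:-t[0])[0][1]
    e=e if e[0]>0 else -e;yaw=np.degrees(np.arctan2(e[1],e[0]))
    yb=e/np.linalg.norm(e);xb=np.array([yb[1],-yb[0]]);o=np.array(r[0])-35*xb
    print(i,st[k],"bar ctr",r[0],r[1],"y-axis az",yaw,"origin",o)
    rec=np.array([653.9,-276.1])-o;print("recess local",rec@xb,rec@yb)
```

```text
0 [ 224   63   88   51 1401] bar ctr (597.9591674804688, -308.6742858886719) (65.41722106933594, 283.31842041015625) y-axis az -18.976198 origin [ 609.34030437 -275.57640839]
recess local -13.994578060757686 42.30829909709504
1 [ 314  116   45   96 1952] bar ctr (600.2193603515625, -311.1854248046875) (60.38008499145508, 280.6046447753906) y-axis az -18.467228 origin [ 611.30603695 -277.98775101]
recess local -15.282697793516387 39.802618135501575
```

>>> step_arm:
  rows:
    - [[0,0,0],[0,0,-0.5],16]
    - [[0,0,0],[0,0,-1],16]
    - [[0,0,0],[0,0,-1],16]
    - [[0,0,0],[0,0,-1],16]
    - [[0,0,0],[0,0,-1],16]
    - [[0,0,0],[0,0,-1],16]
    - [[0,0,0],[0,0,-1],16]
    - [[0,0,0],[0,0,0],16]

```text
time_s: 13.17
eef_pos: [0.4629, 0.3477, 0.2712]
eef_rot: [-0.002, 1.0, 0.013, 0.003]
ft_force: [0.0, 0.5, -1.4]
opening: 0.0233
```

>>> step_arm:
  rows:
    - [[0,0,0.8],[0,0,0],16]
    - [[0,0,0.8],[0,0,0],16]
    - [[0,0,0.8],[0,0,0],16]
    - [[0,0,0.8],[0,0,0],16]
    - [[0,0,0.8],[0,0,0],16]
    - [[0,0,0],[0.85,0.98,0],16]
    - [[0,0,0],[0.85,0.98,0],16]
    - [[0,0,0],[0.85,0.98,0],16]

```text
time_s: 13.83
eef_pos: [0.4993, 0.2564, 0.2648]
eef_rot: [-0.0, 0.987, -0.16, 0.0]
ft_force: [-0.2, 0.4, -2.3]
opening: 0.0233
```

>>> step_arm:
  rows:
    - [[0,0,0],[0.85,0.98,0],16]
    - [[0,0,0],[0.85,0.98,0],16]
    - [[0,0,0],[0.85,0.98,0],16]
    - [[0,0,0],[0.85,0.98,0],16]
    - [[0,0,0],[0.85,0.98,0],16]
    - [[0,0,0],[0.85,0.98,0],16]
    - [[0,0,0],[0.85,0.98,0],16]
    - [[0,0,0],[0.85,0.98,0],16]

```text
time_s: 14.5
eef_pos: [0.5987, 0.0159, 0.265]
eef_rot: [-0.0, 0.987, -0.161, 0.0]
ft_force: [1.1, 0.7, -1.3]
opening: 0.0232
```

>>> step_arm:
  rows:
    - [[0,0,0],[0.85,0.98,0],16]
    - [[0,0,0],[0.85,0.98,0],16]
    - [[0,0,0],[0.85,0.98,0],16]
    - [[0,0,0],[0.85,0.98,0],16]
    - [[0,0,0],[0.85,0.98,0],16]
    - [[0,0,0],[0.85,0.98,0],16]
    - [[0,0,0],[0,0,0],16]

```text
time_s: 15.08
eef_pos: [0.6736, -0.167, 0.2637]
eef_rot: [0.001, 0.987, -0.162, -0.0]
ft_force: [0.5, 0.1, -1.3]
opening: 0.0234
```

>>> step_arm:
  rows:
    - [[-1,0,0],[0,0,0],16]
    - [[-1,0,0],[0,0,0],16]
    - [[-1,0,0],[0,0,0],16]
    - [[-1,0,0],[0,0,0],16]
    - [[-1,0,0],[0,0,0],16]
    - [[-1,0,0],[0,0,0],16]
    - [[-0.8,0,0],[0,0,0],16]
    - [[0,0,0],[0,0,0],16]

```text
time_s: 15.75
eef_pos: [0.6729, -0.1605, 0.2629]
eef_rot: [0.29, 0.944, -0.152, -0.048]
ft_force: [0.4, -0.4, -2.9]
opening: 0.0233
```

```bash
cat > tgt.py <<'E'
from h import *
from scipy.spatial.transform import Rotation as Ro
az=np.radians(-18.7);yb=np.array([np.cos(az),np.sin(az),0]);xb=np.array([yb[1],-yb[0],0])
t=np.radians(34);zr=np.cos(t)*np.array([0,0,1])-np.sin(t)*xb;xr=np.cos(t)*xb+np.sin(t)*np.array([0,0,1])
mouth=np.array([.654,-.277,.129]);L=.0978
Rt=np.c_[yb,np.cross(-zr,yb),-zr]
def rep(s=None,mouth=mouth,L=L):
    s=s or env.sense();R=Ro.from_quat(np.array(s["eef_rot"])[[1,2,3,0]]).as_matrix();p=np.array(s["eef_pos"])
    tip=p+R[:,2]*L;e=tip-mouth
    print("t",round(s["time_s"],2),"pos",p.round(4),"tip",tip.round(4),"rec frame xyz mm",np.round([e@xr*1000,e@yb*1000,e@zr*1000],1),
      "roterr deg tool",np.degrees(Ro.from_matrix(R.T@Rt).as_rotvec()).round(2),"F",np.round([s["ft_force"]@xr,s["ft_force"]@yb,s["ft_force"]@zr],1))
    return tip
E
python3 - <<'E'
from tgt import *
ds=[snap("side"),snap("top")];tip=rep()
import pickle;pickle.dump(ds,open("d2.pkl","wb"))
print(env.sense()["qpos"].round(2))
cv2.imwrite("pics/c5.png",np.hstack([crop(d,proj(d,(.66,-.25,.16))[0],32,6) for d in ds]))
print([proj(d,tip)[0] for d in ds],[proj(d,(.66,-.25,.16))[0] for d in ds])
print([(c,np.round(r["at"],4),round(r["p"],2)) for c in("side","top") for r in env.tip_of(c,"pin")[:3]])
print([(c,np.round(r["at"],4),round(r["p"],2)) for c in("side","top") for r in env.tip_of(c,"recess")[:2]])
E
```

```text
t 15.85 pos [ 0.673  -0.1616  0.2642] tip [ 0.6557 -0.2133  0.183 ] rec frame xyz mm [-20.3 -18.8  78.8] roterr deg tool [-0.14 -0.13  0.24] F [-0.4 -0.2 -1.1]
[-0.05  0.23  1.34 -0.57  1.72  1.8 ]
[array([234.65165659, 128.8540618 ]), array([297.74930368, 151.77398898])] [array([238.88904347, 126.86416391]), array([308.15999314, 151.86098441])]
[('side', array([3.496e-01, 3.080e-01, 1.000e-04]), 0.83), ('side', array([ 0.6546, -0.2124,  0.1818]), 0.66), ('top', array([0.3031, 0.3525, 0.0027]), 0.62), ('top', array([ 0.6537, -0.2129,  0.1822]), 0.54), ('top', array([ 0.3694,  0.3732, -0.0005]), 0.49)]
[('side', array([ 0.6522, -0.2788,  0.1251]), 0.63), ('side', array([ 0.3562,  0.22  , -0.0015]), 0.31), ('top', array([ 0.6128, -0.2825, -0.0025]), 0.74), ('top', array([ 0.6557, -0.2776,  0.1286]), 0.56)]
```

View pics/c5.png

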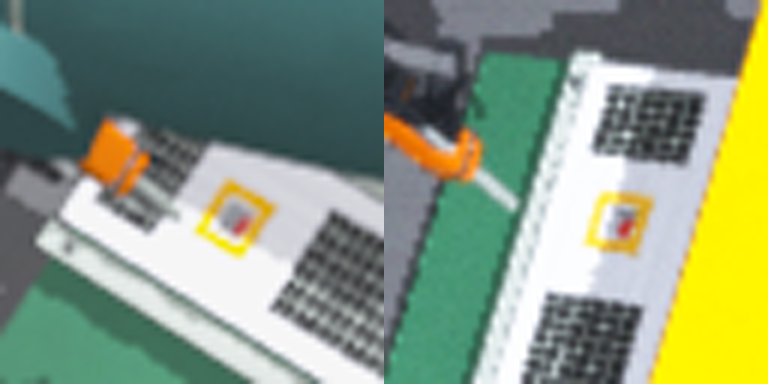

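>>> step_arm:
  rows:
    - [[0,0,0],[0.2,0.2,0.6],16]
    - [[0,0,0],[0.2,0.2,0.6],16]
    - [[0,0,0],[0.2,0.2,0.6],16]
    - [[0,0,0],[0.2,0.2,0.6],16]
    - [[0,0,0],[0,0,0],16]
    - [[0,0,0],[0,0,0],16]

```text
time_s: 16.55
eef_pos: [0.6754, -0.2177, 0.2243]
eef_rot: [0.289, 0.944, -0.154, -0.048]
ft_force: [0.6, 0.9, -2.2]
opening: 0.0234
```

Run:
```python
from tgt import *
import pickle
ds=[snap("side"),snap("top")];tip=rep();pickle.dump(ds,open("d3.pkl","wb"))
cv2.imwrite("pics/c6.png",np.hstack([crop(d,proj(d,mouth)[0],16,12) for d in ds]))
print([proj(d,tip)[0].round(2) for d in ds],[proj(d,mouth)[0].round(2) for d in ds])
print([(c,np.round(r["at"],4),round(r["p"],2)) for c in("side","top") for r in env.tip_of(c,"pin")[:4] if r["at"][1]<0])
print([(c,np.round(r["at"],4),round(r["p"],2)) for c in("side","top") for r in env.tip_of(c,"recess")[:3] if r["at"][1]<0])
```

```text
t 16.65 pos [ 0.6759 -0.2165  0.2258] tip [ 0.6586 -0.2684  0.1447] rec frame xyz mm [ 0.8  1.6 18.4] roterr deg tool [-0.01 -0.11  0.16] F [-0.7 -0.1 -0.2]
[array([242.04, 127.18]), array([313.07, 153.23])] [array([244.72, 129.81]), array([314.93, 155.59])]
[('side', array([ 0.6582, -0.2685,  0.1462]), 0.66), ('top', array([ 0.6156, -0.2777, -0.005 ]), 0.68)]
[('side', array([ 0.6543, -0.2794,  0.1246]), 0.59), ('top', array([ 0.6564, -0.2807,  0.1305]), 0.82), ('top', array([ 0.6571, -0.2681,  0.1479]), 0.43)]
```

View pics/c6.png

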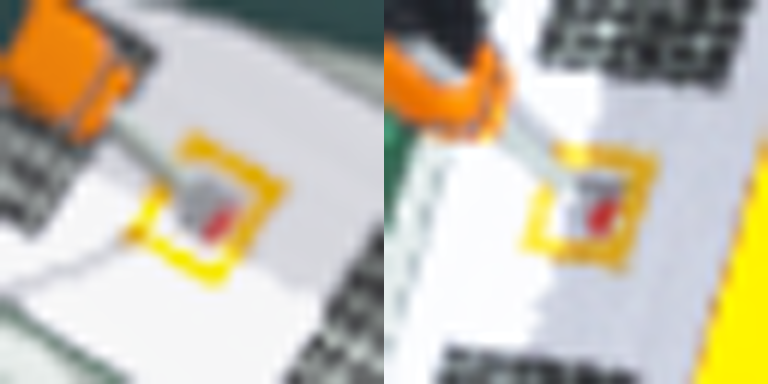

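>>> step_arm:
  rows:
    - [[0,0,0],[0,-0.03,0.2],16]
    - [[0,0,0],[0,0,0.2],16]
    - [[0,0,0],[0,0,0.2],16]
    - [[0,0,0],[0,0,0.2],16]
    - [[0,0,0],[0,0,0.1],16]
    - [[0,0,0],[0,0,0.1],16]
    - [[0,0,0],[0,0,0],16]

```text
time_s: 17.43
eef_pos: [0.6714, -0.2292, 0.204]
eef_rot: [0.289, 0.944, -0.154, -0.047]
ft_force: [0.4, 0.8, -1.5]
opening: 0.0233
```

```bash
python3 -c "
from tgt import *
rep()"
```

```text
t 17.43 pos [ 0.6714 -0.2292  0.204 ] tip [ 0.654  -0.2811  0.1229] rec frame xyz mm [-0.2  1.3 -7.2] roterr deg tool [ 0.   -0.08  0.19] F [-1.5  0.2 -0.7]
```

>>> step_arm:
  rows:
    - [[0,0,0],[0,0,0.12],16]
    - [[0,0,0],[0,0,0.12],16]
    - [[0,0,0],[0,0,0.12],16]
    - [[0,0,0],[0,0,0.1],16]
    - [[0,0,0],[0,0,0],16]

```text
time_s: 17.85
eef_pos: [0.6696, -0.2352, 0.1949]
eef_rot: [0.289, 0.944, -0.154, -0.047]
ft_force: [1.7, 2.2, 0.9]
opening: 0.0235
```

```bash
python3 -c "
from tgt import *
rep()"
```

```text
t 17.85 pos [ 0.6696 -0.2352  0.1949] tip [ 0.6523 -0.2871  0.1138] rec frame xyz mm [ -0.1   1.6 -18.2] roterr deg tool [ 0.   -0.13  0.18] F [-1.7  0.9  2.2]
```

>>> step_arm:
  rows:
    - [[0,0,0],[0,0,0.1],16]
    - [[0,0,0],[0,0,0.1],16]
    - [[0,0,0],[0,0,0],16]
    - [[0,0,0],[0,0,0],16]

```text
time_s: 18.18
eef_pos: [0.6689, -0.2376, 0.1912]
eef_rot: [0.289, 0.944, -0.154, -0.047]
ft_force: [1.6, 3.1, 4.4]
opening: 0.0235
```

```bash
python3 -c "
from tgt import *
for i in range(3): rep(); env.snapshot('top')"
```

```text
t 18.18 pos [ 0.6689 -0.2376  0.1912] tip [ 0.6516 -0.2895  0.1101] rec frame xyz mm [ -0.1   1.7 -22.7] roterr deg tool [-0.01 -0.15  0.17] F [-0.4  0.5  5.6]
t 18.23 pos [ 0.6689 -0.2376  0.1913] tip [ 0.6516 -0.2894  0.1102] rec frame xyz mm [ -0.1   1.7 -22.6] roterr deg tool [-0.01 -0.15  0.18] F [-1.7 -0.9  5. ]
t 18.28 pos [ 0.6689 -0.2376  0.1912] tip [ 0.6516 -0.2894  0.1101] rec frame xyz mm [ -0.1   1.7 -22.7] roterr deg tool [-0.01 -0.15  0.18] F [-1.3 -0.7  5.7]
```

>>> step_arm:
  rows:
    - [[0,0,0],[0,0,0.05],16]
    - [[0,0,0],[-0.1,0,0],16]
    - [[0,0,0],[-0.2,0,0],16]
    - [[0,0,0],[-0.2,0,0],16]
    - [[0,0,0],[-0.2,0,0],16]
    - [[0,0,0],[-0.1,0,0],16]

```text
time_s: 18.83
eef_pos: [0.6497, -0.2318, 0.1903]
eef_rot: [0.289, 0.944, -0.153, -0.046]
ft_force: [3.5, 4.9, 5.7]
opening: 0.0233
```

```bash
python3 -c "
from tgt import *
rep();env.snapshot('top')
print([(c,np.round(r['at'],4),round(r['p'],2)) for c in('top',) for r in env.tip_of(c,'recess')[:3] if r['at'][1]<0]);rep()"
```

```text
t 18.83 pos [ 0.6497 -0.2318  0.1903] tip [ 0.6325 -0.2837  0.1092] rec frame xyz mm [ -0.1 -18.2 -23.8] roterr deg tool [-0.02 -0.22  0.17] F [-1.6  1.7  8. ]
[]
t 18.93 pos [ 0.6496 -0.2318  0.1903] tip [ 0.6324 -0.2837  0.1092] rec frame xyz mm [ -0.1 -18.3 -23.8] roterr deg tool [-0.02 -0.19  0.18] F [-1.9 -0.5  7.6]
```

>>> step_arm:
  rows:
    - [[0,0,0],[-0.2,0,0],16]
    - [[0,0,0],[-0.3,0,0],16]
    - [[0,0,0],[-0.3,0,0],16]
    - [[0,0,0],[-0.3,0,0],16]
    - [[0,0,0],[-0.3,0,0],16]
    - [[0,0,0],[-0.3,0,0],16]
    - [[0,0,0],[-0.3,0,0],16]
    - [[0,0,0],[-0.2,0,0],16]

```text
time_s: 19.6
eef_pos: [0.5975, -0.2143, 0.1904]
eef_rot: [0.288, 0.944, -0.153, -0.046]
ft_force: [4.8, 4.8, 5.9]
opening: 0.0235
```

```bash
python3 -c "
from tgt import *
rep();env.snapshot('top');rep()"
```

```text
t 19.6 pos [ 0.5975 -0.2143  0.1904] tip [ 0.5804 -0.2661  0.1093] rec frame xyz mm [  0.  -73.2 -23.8] roterr deg tool [-0.04 -0.23  0.17] F [-1.8  3.   8.3]
t 19.65 pos [ 0.597  -0.2141  0.1904] tip [ 0.5798 -0.2659  0.1093] rec frame xyz mm [  0.  -73.8 -23.8] roterr deg tool [-0.04 -0.2   0.17] F [-2.8 -1.   7.7]
```

>>> step_arm:
  rows:
    - [[0,0,0],[-0.1,0,0],16]
    - [[0,0,0],[-0.1,0,0],16]
    - [[0,0,0],[-0.1,0,0],16]
    - [[0,0,0],[-0.1,0,0],16]
    - [[0,0,0],[-0.05,0,0],16]

```text
time_s: 20.07
eef_pos: [0.5872, -0.2108, 0.1904]
eef_rot: [0.288, 0.944, -0.153, -0.046]
ft_force: [6.7, 4.4, 5.2]
opening: 0.0237
```

>>> step_arm:
  rows:
    - [[0,0,0],[-0.05,0,0],16]
    - [[0,0,0],[-0.05,0,0],16]

```text
time_s: 20.23
eef_pos: [0.5852, -0.2102, 0.1905]
eef_rot: [0.289, 0.944, -0.153, -0.046]
ft_force: [6.2, 3.0, 5.4]
opening: 0.0236
```

```bash
python3 -c "
from tgt import *
rep()"
```

```text
t 20.23 pos [ 0.5852 -0.2102  0.1905] tip [ 0.5681 -0.2622  0.1094] rec frame xyz mm [  0.2 -86.1 -23.8] roterr deg tool [-0.02 -0.29  0.16] F [-1.   4.9  7.2]
```

>>> step_arm:
  rows:
    - [[0,0,0],[-0.05,0,0],16]
    - [[0,0,0],[-0.05,0,0],16]
    - [[0,0,0],[0,0,0],16]

```text
time_s: 20.48
eef_pos: [0.5827, -0.2096, 0.1906]
eef_rot: [0.289, 0.944, -0.153, -0.046]
ft_force: [6.3, 2.8, 5.1]
opening: 0.0235
```

```bash
python3 -c "
from tgt import *
rep()"
```

```text
t 20.48 pos [ 0.5827 -0.2096  0.1906] tip [ 0.5656 -0.2616  0.1095] rec frame xyz mm [  0.5 -88.6 -23.8] roterr deg tool [ 0.   -0.28  0.15] F [-1.   5.1  6.8]
```

>>> step_arm:
  rows:
    - [[0,0,0],[-0.05,0,0],16]
    - [[0,0,0],[-0.05,0,0],16]
    - [[0,0,0],[0,0,0],16]

```text
time_s: 20.73
eef_pos: [0.5805, -0.2089, 0.1907]
eef_rot: [0.289, 0.944, -0.153, -0.045]
ft_force: [7.0, 0.7, 5.6]
opening: 0.0232
```

Run:
```python
from tgt import *
rep();ds=[snap("side"),snap("top")];rep()
m2=mouth-.085*yb
cv2.imwrite("pics/c7.png",np.hstack([crop(d,proj(d,m2)[0],26,7) for d in ds]))
print([proj(d,m2)[0] for d in ds])
```

```text
t 20.73 pos [ 0.5805 -0.2089  0.1907] tip [ 0.5634 -0.2609  0.1096] rec frame xyz mm [  0.6 -90.9 -23.8] roterr deg tool [ 0.   -0.31  0.14] F [0.7 6.4 6.3]
t 20.83 pos [ 0.5805 -0.209   0.1907] tip [ 0.5635 -0.2609  0.1096] rec frame xyz mm [  0.6 -90.9 -23.8] roterr deg tool [ 0.   -0.3   0.15] F [0.  6.  6.2]
[array([265.74512261, 142.42455984]), array([307.59262924, 179.88444591])]
```

View pics/c7.png

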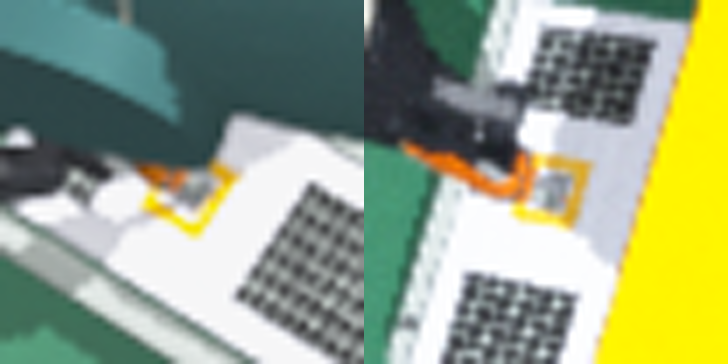

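>>> step_arm:
  rows:
    - [[0,0,0],[0,0,-0.15],16]
    - [[0,0,0],[0,0,-0.15],16]
    - [[0,0,0],[0,0,-0.15],16]
    - [[0,0,0],[0,0,0],16]

```text
time_s: 21.17
eef_pos: [0.582, -0.2026, 0.1996]
eef_rot: [0.289, 0.944, -0.153, -0.046]
ft_force: [4.8, -0.4, 0.6]
opening: 0.0231
```

```bash
python3 -c "
from tgt import *
rep();env.snapshot('top');rep()"
```

```text
t 21.17 pos [ 0.582  -0.2026  0.1996] tip [ 0.5648 -0.2545  0.1185] rec frame xyz mm [  0.2 -91.7 -12.8] roterr deg tool [-0.01 -0.18  0.17] F [-0.6  4.7  1.1]
t 21.22 pos [ 0.582  -0.2027  0.1994] tip [ 0.5647 -0.2546  0.1183] rec frame xyz mm [  0.1 -91.8 -13. ] roterr deg tool [-0.01 -0.17  0.18] F [-1.7  5.4  1.4]
```

>>> step_arm:
  rows:
    - [[0,0,0],[0,0,-0.12],16]
    - [[0,0,0],[0.1,0,0],16]
    - [[0,0,0],[0.1,0,0],16]
    - [[0,0,0],[0.1,0,0],16]
    - [[0,0,0],[0.1,0,0],16]
    - [[0,0,0],[0,0,0],16]

```text
time_s: 21.72
eef_pos: [0.5917, -0.2044, 0.2012]
eef_rot: [0.289, 0.944, -0.154, -0.048]
ft_force: [-0.1, -0.6, -2.2]
opening: 0.0233
```

```bash
python3 -c "
from tgt import *
rep();env.snapshot('top');rep()"
```

```text
t 21.72 pos [ 0.5917 -0.2044  0.2012] tip [ 0.5743 -0.2562  0.1202] rec frame xyz mm [ -0.1 -82.2 -10.6] roterr deg tool [ 0.01 -0.06  0.2 ] F [-0.7  0.1 -2.2]
t 21.77 pos [ 0.5916 -0.2044  0.2013] tip [ 0.5742 -0.2562  0.1202] rec frame xyz mm [ -0.  -82.3 -10.6] roterr deg tool [ 0.01 -0.07  0.19] F [-1.1 -0.4 -2.1]
```

>>> step_arm:
  rows:
    - [[0,0,0],[0.1,0,0],16]
    - [[0,0,0],[0.1,0,0],16]
    - [[0,0,0],[0,0,0],16]

```text
time_s: 22.02
eef_pos: [0.5964, -0.2059, 0.2015]
eef_rot: [0.289, 0.944, -0.154, -0.047]
ft_force: [-3.4, 1.0, -1.9]
opening: 0.0235
```

```bash
python3 -c "
from tgt import *
rep();env.snapshot('top');rep()"
```

```text
t 22.02 pos [ 0.5964 -0.2059  0.2015] tip [ 0.5789 -0.2578  0.1204] rec frame xyz mm [  0.1 -77.3 -10.4] roterr deg tool [ 0.01 -0.07  0.19] F [-0.9 -3.5 -1.7]
t 22.07 pos [ 0.5963 -0.2059  0.2015] tip [ 0.5789 -0.2577  0.1204] rec frame xyz mm [  0.  -77.3 -10.4] roterr deg tool [ 0.01 -0.08  0.19] F [-0.7 -3.9 -1.5]
```

>>> step_arm:
  rows:
    - [[0,0,0],[-0.17,0,0],16]
    - [[0,0,0],[0,0,-0.2],16]
    - [[0,0,0],[0,0,-0.3],16]
    - [[0,0,0],[0,0,-0.6],16]
    - [[0,0,0],[0,0,-1],16]
    - [[0,0,0],[0,0,-1],16]
    - [[0,0,0],[0,0,-1],16]
    - [[0,0,0],[0,0,0],16]

```text
time_s: 22.73
eef_pos: [0.6122, -0.1478, 0.2926]
eef_rot: [0.288, 0.944, -0.154, -0.043]
ft_force: [-0.5, -0.7, -0.4]
opening: 0.0235
```

Run:
```python
from tgt import *
import pickle
ds=[snap("side"),snap("top")];tip=rep();pickle.dump(ds,open("d4.pkl","wb"))
m2=mouth-.085*yb;R=[]
for d in ds:
    u=proj(d,m2)[0];h=d["hsv"].astype(int);nr=np.zeros((384,512),np.uint8);cv2.circle(nr,(int(u[0]),int(u[1])),10,1,-1)
    m=(h[...,0]>=18)&(h[...,0]<=32)&(h[...,1]>120)&(h[...,2]>120)&(nr>0);a=np.argwhere(m)[:,::-1].astype(np.float32)
    r=cv2.minAreaRect(a);R.append(np.array(r[0]));print(u,r,len(a))
x,e=tri(ds,R);d_=x-mouth;print("recess now",x.round(4),e,"travel mm",d_@-yb*1000,d_@xr*1000,d_@zr*1000)
cv2.imwrite("pics/c8.png",np.hstack([crop(d,proj(d,m2+.05*zr)[0],32,6) for d in ds]))
print([(c,np.round(r["at"],4),round(r["p"],2)) for c in("side","top") for r in env.tip_of(c,"pin")[:4] if r["at"][1]<0])
```

```text
t 22.83 pos [ 0.6111 -0.1493  0.288 ] tip [ 0.594  -0.2012  0.2069] rec frame xyz mm [  0.  -81.1  94. ] roterr deg tool [-0.04 -0.27  0.18] F [-1.3 -0.6 -2.1]
[265.74512261 142.42455984] ((265.3529052734375, 142.41175842285156), (9.260923385620117, 10.632911682128906), 30.963754653930664) 50
[307.59262924 179.88444591] ((307.5, 179.5), (9.0, 9.0), 90.0) 42
recess now [ 0.5747 -0.2495  0.1288] 9.43462818279376e-05 travel mm 83.88974906284757 -0.6064923028346295 0.16078965957347255
[('side', array([ 0.5934, -0.1998,  0.2116]), 0.51), ('top', array([ 0.5964, -0.1979,  0.2104]), 0.62)]
```

View pics/c8.png

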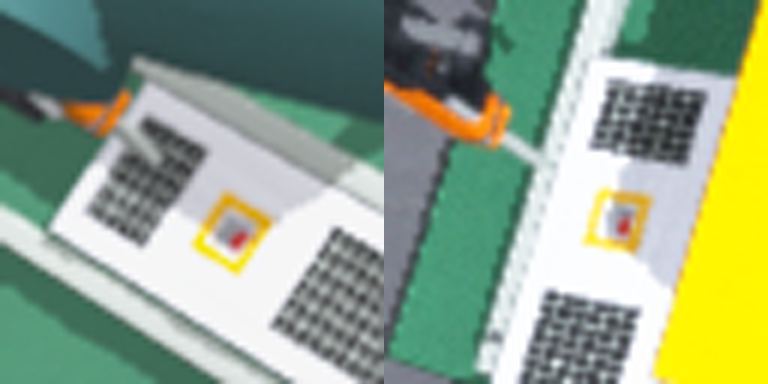

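>>> step_arm:
  rows:
    - [[1,0,0],[0,0,0],16]
    - [[1,0,0],[0,0,0],16]
    - [[1,0,0],[0,0,0],16]
    - [[1,0,0],[0,0,0],16]
    - [[1,0,0],[0,0,0],16]
    - [[1,0,0],[0,0,0],16]
    - [[0.8,0,0],[0,0,0],16]
    - [[0,0,0],[0,0,0],16]

```text
time_s: 23.6
eef_pos: [0.6097, -0.152, 0.286]
eef_rot: [-0.002, 0.987, -0.162, -0.0]
ft_force: [-0.2, -0.5, -2.4]
opening: 0.0231
```

>>> step_arm:
  rows:
    - [[0,0,0],[-0.7,-0.98,0],16]
    - [[0,0,0],[-0.7,-0.98,0],16]
    - [[0,0,0],[-0.7,-0.98,0],16]
    - [[0,0,0],[-0.7,-0.98,0],16]
    - [[0,0,0],[-0.7,-0.98,0],16]
    - [[0,0,0],[-0.7,-0.98,0],16]
    - [[0,0,0],[-0.7,-0.98,0],16]
    - [[0,0,0],[-0.7,-0.98,0],16]

```text
time_s: 24.27
eef_pos: [0.5389, 0.0812, 0.2858]
eef_rot: [0.001, 0.987, -0.161, -0.0]
ft_force: [0.6, 0.6, -0.9]
opening: 0.023
```

>>> step_arm:
  rows:
    - [[0,0,0],[-0.7,-0.98,0],16]
    - [[0,0,0],[-0.7,-0.98,0],16]
    - [[0,0,0],[-0.7,-0.98,0],16]
    - [[0,0,0],[-0.7,-0.98,0],16]
    - [[0,0,0],[-0.7,-0.98,0],16]
    - [[0,0,0],[-0.7,-0.98,0],16]
    - [[0,0,0],[-0.7,-0.98,0],16]
    - [[0,0,0],[0,0,0],16]

```text
time_s: 24.93
eef_pos: [0.4763, 0.2851, 0.2856]
eef_rot: [0.001, 0.987, -0.159, -0.0]
ft_force: [-0.3, -0.2, -1.3]
opening: 0.0234
```

>>> step_arm:
  rows:
    - [[0,0,-0.8],[0,0,0],16]
    - [[0,0,-0.8],[0,0,0],16]
    - [[0,0,-0.8],[0,0,0],16]
    - [[0,0,-0.8],[0,0,0],16]
    - [[0,0,-0.84],[0,0,0],16]
    - [[0,0,0],[0,0,0],16]
    - [[0,0,0],[0,0,0],16]

```text
time_s: 25.52
eef_pos: [0.478, 0.2813, 0.2861]
eef_rot: [0.001, 1.0, 0.014, -0.0]
ft_force: [0.5, -0.7, -1.7]
opening: 0.0234
```

>>> step_arm:
  rows:
    - [[0,0,0],[-0.18,-0.88,0],16]
    - [[0,0,0],[-0.18,-0.88,0],16]
    - [[0,0,0],[-0.18,-0.88,0],16]
    - [[0,0,0],[0,0,0.8],16]
    - [[0,0,0],[0,0,0.8],16]
    - [[0,0,0],[0,0,0.8],16]
    - [[0,0,0],[0,0,0.8],16]
    - [[0,0,0],[0,0,0],16]

```text
time_s: 26.18
eef_pos: [0.4614, 0.3463, 0.2022]
eef_rot: [0.002, 1.0, 0.014, -0.002]
ft_force: [-0.7, -0.5, -2.4]
opening: 0.0232
```

Run:
```python
from tgt import *
import pickle
ds=[snap("side"),snap("top")];s=env.sense();print(s["eef_pos"],s["eef_rot"]);pickle.dump(ds,open("d5.pkl","wb"))
p=s["eef_pos"];tip=p-[0,0,L]
c=(.463,.347,.09)
cv2.imwrite("pics/c9.png",np.hstack([crop(d,proj(d,c)[0],30,6) for d in ds]))
for d in ds:
    u=proj(d,c)[0].astype(int)-30;f=lambda P:((proj(d,P)-u+.5)*6).round(0).tolist()
    print("tip pred",f(tip),"tip+4",f(tip+[0,0,.004]),"handle foot",f(tip+[0,0,.06]),"hole",f((.4625,.3475,.066)),f((.455,.3475,.066)),f((.4625,.340,.066)))
print([(c,n,np.round(r["at"],4),round(r["p"],2)) for c in("side","top") for n in("pin","hole0") for r in env.tip_of(c,n)[:4] if r["at"][0]>.42])
print(env.sense()["time_s"])
```

```text
[0.46245229 0.34698979 0.20668586] [ 5.37035801e-04  9.99898402e-01  1.42413102e-02 -2.87553281e-04]
tip pred [[186.0, 165.0]] tip+4 [[185.0, 160.0]] handle foot [[171.0, 90.0]] hole [[195.0, 215.0]] [[213.0, 223.0]] [[204.0, 198.0]]
tip pred [[176.0, 187.0]] tip+4 [[174.0, 187.0]] handle foot [[141.0, 181.0]] hole [[199.0, 191.0]] [[198.0, 205.0]] [[212.0, 191.0]]
[('side', 'pin', array([0.4622, 0.3472, 0.1052]), 0.56), ('side', 'hole0', array([0.4618, 0.3457, 0.065 ]), 0.97), ('side', 'hole0', array([0.5336, 0.3493, 0.0661]), 0.89), ('side', 'hole0', array([0.6001, 0.3491, 0.0628]), 0.79), ('top', 'pin', array([0.4631, 0.347 , 0.0658]), 0.32), ('top', 'hole0', array([0.5323, 0.3502, 0.0681]), 0.97), ('top', 'hole0', array([0.6031, 0.3476, 0.0676]), 0.93), ('top', 'hole0', array([0.4636, 0.3453, 0.0664]), 0.92)]
26.4833
```

View pics/c9.png

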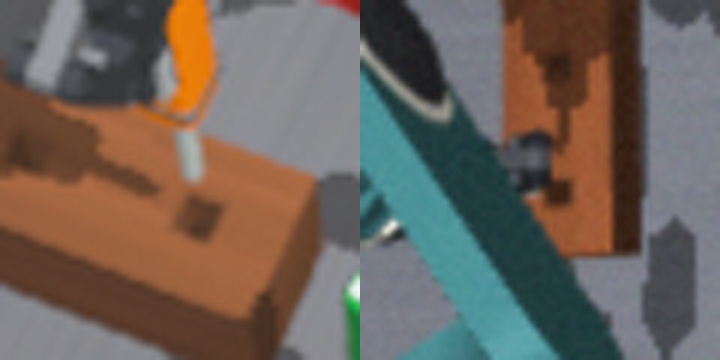

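Run:
```python
from tgt import *
A={}
for k in range(3):
    for c in("side","top"):
        env.snapshot(c)
        for n in("pin","hole0"):
            for r in env.tip_of(c,n):
                a=np.array(r["at"])
                if np.hypot(*(a[:2]-[.462,.347]))<.015: print(c,n,a.round(4),round(r["p"],2));A.setdefault(n,[]).append(a)
for n in A: print(n,np.mean(A[n],0).round(4),len(A[n]))
s=env.sense();print(s["eef_pos"],s["time_s"])
d=snap("side");I=d["color"].astype(int);u=proj(d,(.463,.347,.09))[0].astype(int)-30
h=cv2.cvtColor(d["color"],cv2.COLOR_BGR2HSV)
# pin: low-saturation bright pixels against brown, rows below handle
for r in range(u[1]+20,u[1]+34):
    w=((h[r,u[0]+24:u[0]+42,1]<90)*1.0);x=np.arange(u[0]+24,u[0]+42)
    print(r,h[r,u[0]+24:u[0]+42,1])
tip=np.array(s["eef_pos"])-[0,0,L];print([proj(d,tip+[0,0,z])[0].round(2).tolist() for z in(0,.01,.02)],u)
```

```text
side pin [0.464  0.3463 0.1124] 0.63
side hole0 [0.4604 0.3479 0.0633] 0.71
top hole0 [0.4601 0.3481 0.0654] 0.75
side pin [0.4624 0.3474 0.1128] 0.8
side hole0 [0.4635 0.3464 0.0643] 0.79
top hole0 [0.4632 0.3478 0.0687] 0.69
side hole0 [0.4621 0.3473 0.0666] 0.72
top hole0 [0.4628 0.3487 0.0689] 0.89
pin [0.4632 0.3468 0.1126] 2
hole0 [0.462  0.3477 0.0662] 6
[0.46253151 0.3472217  0.20667879] 27.3833
329 [154 152 164 156 139 137 138 113  37  14  12  10  10   9  10  12  12  12]
330 [152 153 154 109  28  15  23  22  24  19   9  10   9  10  12  14  12  10]
331 [153 154 154 124  37  11  10  29  93  94  55  35  16   9  12  12  12  10]
332 [152 153 152 152  52  13  12   7  80 153 155 137  92  46  22  14   9  12]
333 [153 152 150 151  63   7  12  10  61 151 152 154 155 137 110  83  46  16]
334 [150 151 151 152  93  15   9  10  51 139 154 152 153 154 154 154 137  93]
335 [151 152 154 152 110  27  12  10  33 119 153 154 153 154 153 154 154 154]
336 [154 153 151 153 126  36   9  10  41 124 156 154 154 153 155 153 154 152]
337 [154 153 155 154 151  71   7   7  67 139 153 153 152 151 153 153 153 154]
338 [154 154 152 153 153 120  37  49 124 153 152 151 153 153 155 153 154 153]
339 [150 153 155 154 153 153 152 153 152 154 153 152 152 153 152 154 154 155]
340 [149 152 152 151 153 154 155 152 151 153 152 154 152 151 154 155 153 152]
341 [150 152 152 150 151 154 152 147 144 148 150 153 153 153 155 152 152 154]
342 [154 154 152 152 152 153 149 140 137 143 147 150 153 154 154 153 153 155]
[[207.37, 336.06], [206.97, 334.06], [206.57, 332.03]] [177 309]
```

>>> step_arm:
  rows:
    - [[0,0,0],[0,-0.02,0.6],16]
    - [[0,0,0],[0,0,0.6],16]
    - [[0,0,0],[0,0,0.6],16]
    - [[0,0,0],[0,0,0.6],16]
    - [[0,0,0],[0,0,0],16]

```text
time_s: 27.85
eef_pos: [0.4611, 0.3467, 0.1417]
eef_rot: [0.002, 1.0, 0.015, -0.002]
ft_force: [0.1, 0.2, -2.4]
opening: 0.0233
```

>>> step_arm:
  rows:
    - [[0,0,0],[0,0,0.4],16]
    - [[0,0,0],[0,0,0.4],16]
    - [[0,0,0],[0,0,0.3],16]
    - [[0,0,0],[0,0,0.2],16]
    - [[0,0,0],[0,0,0],16]

```text
time_s: 28.27
eef_pos: [0.4622, 0.3474, 0.1128]
eef_rot: [0.0, 1.0, 0.015, -0.001]
ft_force: [-0.0, -0.5, -1.7]
opening: 0.0232
```

In the hole with no contact force; lower onto the stand in small steps.

>>> step_arm:
  rows:
    - [[0,0,0],[0,0,0.1],16]
    - [[0,0,0],[0,0,0.1],16]
    - [[0,0,0],[0,0,0],16]

```text
time_s: 28.52
eef_pos: [0.4625, 0.3477, 0.109]
eef_rot: [-0.0, 1.0, 0.015, 0.0]
ft_force: [0.2, 0.8, -1.7]
opening: 0.0234
```

>>> step_arm:
  rows:
    - [[0,0,0],[0,0,0.08],16]
    - [[0,0,0],[0,0,0],16]

```text
time_s: 28.68
eef_pos: [0.4626, 0.3477, 0.1071]
eef_rot: [-0.0, 1.0, 0.015, 0.0]
ft_force: [-0.4, -0.1, -2.1]
opening: 0.0233
```

>>> step_arm:
  rows:
    - [[0,0,0],[0,0,0.08],16]
    - [[0,0,0],[0,0,0.04],16]
    - [[0,0,0],[0,0,0],16]

```text
time_s: 28.93
eef_pos: [0.4625, 0.3476, 0.1039]
eef_rot: [0.0, 1.0, 0.015, -0.0]
ft_force: [0.8, 0.4, -1.6]
opening: 0.0236
```

>>> step_arm:
  rows:
    - [[0,0,0],[0,0,0.04],16]
    - [[0,0,0],[0,0,0],16]

```text
time_s: 29.1
eef_pos: [0.4627, 0.3477, 0.1038]
eef_rot: [-0.0, 1.0, 0.015, 0.0]
ft_force: [-1.1, -1.5, 4.2]
opening: 0.0234
```

>>> step_arm:
  rows:
    - [[0,0,0],[0,0,0],26]
    - [[0,0,0],[0,0,0],32]
    - [[0,0,0],[0,0,0],45]
    - [[0,0,0],[0,0,0],60]
    - [[0,0,0],[0,0,-0.5],60]
    - [[0,0,0],[0,0,-1],60]
    - [[0,0,0],[0,0,-1],60]
    - [[0,0,0],[0,0,-1],60]

```text
time_s: 29.77
eef_pos: [0.4624, 0.3476, 0.1927]
eef_rot: [-0.0, 1.0, 0.015, 0.0]
ft_force: [0.2, -0.2, 0.4]
opening: 0.06
```

>>> step_arm:
  rows:
    - [[0,0,0],[0,0,-1],60]
    - [[0,0,0],[0,0,-1],60]
    - [[0,0,0],[-0.8,0.8,-0.6],60]
    - [[0,0,0],[-0.8,0.8,0],60]
    - [[0,0,0],[-0.5,0.8,0],60]
    - [[0,0,0],[0,0.8,0],60]
    - [[0,0,0],[0,0,0],60]
    - [[0,0,0],[0,0,0],60]

```text
time_s: 30.43
eef_pos: [0.4125, 0.2657, 0.257]
eef_rot: [-0.0, 1.0, 0.014, 0.001]
ft_force: [0.5, 0.8, 0.9]
opening: 0.06
```

Run:
```python
from tgt import *
import pickle
ds=[snap("side"),snap("top")];print(env.sense()["eef_pos"],env.sense()["ft_force"])
cv2.imwrite("pics/c10.png",np.hstack([cv2.resize(ds[0]["color"][60:384,60:384],(486,486)),cv2.resize(crop(ds[0],proj(ds[0],(.463,.347,.1))[0],20,8),(300,486))]))
m2=mouth-.085*yb;R=[]
for d in ds:
    u=proj(d,m2)[0];h=d["hsv"].astype(int);nr=np.zeros((384,512),np.uint8);cv2.circle(nr,(int(u[0]),int(u[1])),10,1,-1)
    m=(h[...,0]>=18)&(h[...,0]<=32)&(h[...,1]>120)&(h[...,2]>120)&(nr>0);R.append(np.array(cv2.minAreaRect(np.argwhere(m)[:,::-1].astype(np.float32))[0]))
x,e=tri(ds,R);print("recess travel",(x-mouth)@-yb*1000,e)
for c in("side","top"):
    print(c,[(n,np.round(r["at"],4).tolist(),round(r["p"],2)) for n in("pin","gate_grip","mark","magnet","can","jar","punch") for r in env.tip_of(c,n)[:1 if n!="pin" else 4]])
# gate line / mark in the top picture
d=ds[1];c=proj(d,(.566,.11,.06))[0].astype(int)-18
print(d["color"][c[1]+13:c[1]+22,203:207,2].mean(1).round())
```

```text
[0.4125935  0.26650214 0.25619503] [ 0.99457117 -1.01409018  0.1922042 ]
recess travel 133.8584166853863 0.3543289985815173
side [('pin', [0.3509, 0.3062, -0.001], 0.92), ('pin', [0.461, 0.347, 0.0075], 0.84), ('pin', [0.564, 0.0901, 0.0683], 0.45), ('gate_grip', [0.5631, 0.0907, 0.0729], 0.69), ('mark', [0.5694, 0.1303, -0.0021], 0.39), ('magnet', [0.485, 0.2057, -0.0007], 0.74), ('can', [0.7666, 0.128, -0.0007], 0.72), ('jar', [0.7525, 0.3148, -0.0011], 0.56), ('punch', [0.5991, 0.3477, 0.0054], 0.9)]
top [('pin', [0.2983, 0.3514, 0.0012], 0.5), ('pin', [0.35, 0.3033, 0.0017], 0.45), ('pin', [0.3697, 0.374, -0.0002], 0.35), ('gate_grip', [0.5656, 0.0885, 0.0697], 0.49), ('magnet', [0.4789, 0.2062, -0.0015], 0.6), ('can', [0.766, 0.1225, -0.0008], 0.71), ('punch', [0.7664, 0.1217, 0.0009], 0.39)]
[146. 111.  55.  95. 232. 150.  64.  38.  30.]
```

View pics/c10.png

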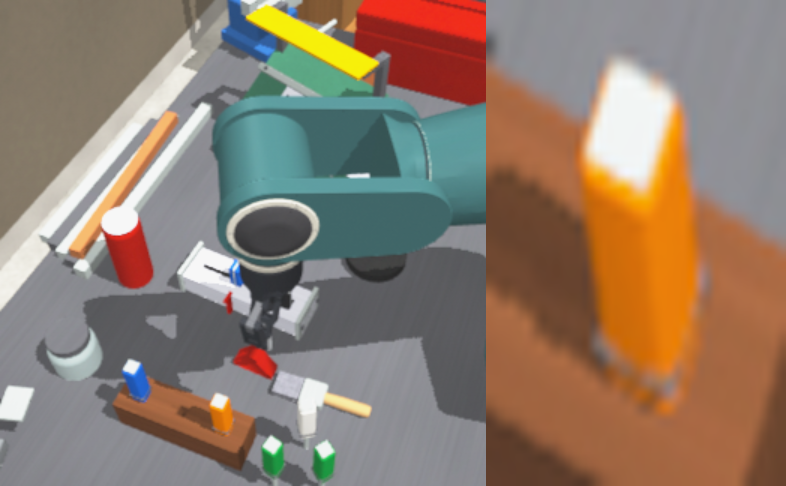

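>>> step_arm:
  rows:
    - [[0,0,0],[0,-1,-0.6],60]
    - [[0,0,0],[0,-1,-0.6],60]
    - [[0,0,0],[0,-1,-0.6],60]
    - [[0,0,0],[0,-1,-0.6],60]
    - [[0,0,0],[0,-1,0],60]
    - [[0,0,0],[0,-1,0],60]
    - [[0,0,0],[0,-1,0],60]
    - [[0,0,0],[0,-1,0],60]

```text
time_s: 31.9
eef_pos: [0.4063, 0.4673, 0.3156]
eef_rot: [-0.0, 1.0, 0.015, 0.0]
ft_force: [0.7, -0.1, 0.1]
opening: 0.0602
```

>>> step_arm:
  rows:
    - [[0,0,0],[0,0,0],60]
    - [[0,0,0],[0,0,0],60]

```text
time_s: 32.07
eef_pos: [0.4062, 0.4669, 0.315]
eef_rot: [0.0, 1.0, 0.016, -0.0]
ft_force: [-0.5, -0.1, 0.7]
opening: 0.0603
```

Run:
```python
from tgt import *
ds=[snap("side"),snap("top")];print(env.sense()["eef_pos"],env.sense()["time_s"])
m2=mouth-.085*yb;R=[]
for d in ds:
    u=proj(d,m2)[0];h=d["hsv"].astype(int);nr=np.zeros((384,512),np.uint8);cv2.circle(nr,(int(u[0]),int(u[1])),10,1,-1)
    m=(h[...,0]>=18)&(h[...,0]<=32)&(h[...,1]>120)&(h[...,2]>120)&(nr>0);r=cv2.minAreaRect(np.argwhere(m)[:,::-1].astype(np.float32));R.append(np.array(r[0]));print(u,r,m.sum())
x,e=tri(ds,R);print("recess travel",(x-mouth)@-yb*1000,e)
d=ds[0];g=[.5494,.0926,np.radians(-2.7)]
P=lambda x:proj(d,pose(g,np.array([[x,15,90],[x,15,75],[x,15,60],[x,46,49],[x,31,49]])/1000)).round(2).tolist()
for x in(13,17,21): print(x,P(x))
I=d["color"].astype(int);q=P(17)
for (u,v) in q[:3]:
    v=int(round(v));c=int(round(u));print("line row",v,"cols",c-7,I[v,c-7:c+8,2])
for (u,v) in q[3:]:
    v=int(round(v));c=int(round(u))
    for vv in(v-1,v,v+1): print("mark row",vv,"cols",c-6,(I[vv,c-6:c+7,2]-I[vv,c-6:c+7,1]))
print([(c,np.round(r["at"],4).tolist(),round(r["p"],2)) for c in("side","top") for r in env.tip_of(c,"recess")[:2]])
```

```text
[0.40650039 0.46568031 0.31562737] 32.1667
[265.74512261 142.42455984] ((265.3529052734375, 142.41175842285156), (9.260923385620117, 10.632911682128906), 30.963754653930664) 50
[307.59262924 179.88444591] ((307.5, 179.5), (9.0, 9.0), 90.0) 42
recess travel 83.88974906284757 9.43462818279376e-05
13 [[215.99, 242.12], [216.4, 245.49], [216.8, 248.8], [211.25, 260.19], [214.1, 255.8]]
17 [[214.63, 241.56], [215.05, 244.94], [215.46, 248.25], [209.9, 259.62], [212.76, 255.24]]
21 [[213.26, 241.01], [213.7, 244.38], [214.12, 247.69], [208.56, 259.05], [211.42, 254.68]]
line row 242 cols 208 [ 64  64  62  59  60  53  57 137 116  31  33  32  34  36  35]
line row 245 cols 208 [213 213 211 196 163 102  31  99 100  57  32  35  31  35  34]
line row 248 cols 208 [247 245 238 239 225 183 115  79 107  84  32  32  34  34  52]
mark row 259 cols 204 [-51 -51 -49 -47 -46 -44 -42  20 114 169  44   0   0]
mark row 260 cols 204 [-51 -51 -50 -48 -47 -46 -43 -41  67 152  52  -3 -10]
mark row 261 cols 204 [-51 -51 -51 -49 -47 -46 -43 -42  -4  52  26 -26 -43]
mark row 254 cols 207 [-44 -42 -22   0   0   8  41   7   0   0   0   0   0]
mark row 255 cols 207 [-44 -43 -30  -4   2  43 223  91   1   0   0   0   0]
mark row 256 cols 207 [-45 -44 -41 -10 119 194 194  20   0   0   0   0   0]
[('side', [0.5743, -0.2489, 0.1278], 0.78), ('top', [0.5745, -0.2531, 0.1252], 0.77), ('top', [0.4652, 0.3479, 0.0659], 0.66)]
```

Run:
```python
from h import *
import pickle
d=pickle.load(open("d0.pkl","rb"))[0];g=[.5494,.0926,np.radians(-2.7)];I=d["color"].astype(int)
print("cols",list(range(204,220)))
for v in range(251,272): print(v,(I[v,204:220,2]-np.maximum(I[v,204:220,1],I[v,204:220,0])).clip(0))
for x in(13,15,17,19): print(x,proj(d,pose(g,np.array([[x,28,49],[x,40,49],[x,52,49],[x-3,52,49],[x+3,52,49],[x,37,0],[x,37,25]])/1000)).round(1).tolist())
```

```text
cols [204, 205, 206, 207, 208, 209, 210, 211, 212, 213, 214, 215, 216, 217, 218, 219]
251 [0 0 0 0 0 0 0 0 0 0 0 0 0 0 0 0]
252 [0 0 0 0 0 0 0 0 0 0 0 0 0 0 0 0]
253 [0 0 0 0 0 0 0 0 0 0 0 0 0 0 0 0]
254 [ 0  0  0  0  0  0  0  0  5 34  4  0  0  0  0  0]
255 [  0   0   0   0   0   0   0   0  35 224  85   0   0   0   0   0]
256 [  0   0   0   0   0   0   2  94 195 192  14   0   0   0   0   0]
257 [  0   0   0   0   0   0  67 160 221 164   7   0   0   0   0   0]
258 [  0   0   0   0   0  32 137 224 213 162  35   0   0   0   0   0]
259 [  0   0   0   0   6 112 199 221 193 169  37   0   0   0   0   0]
260 [  0   0   0   0  49 153 223 209 174 172  46   0   0   0   0   0]
261 [  0   0   0   0  58 141 183 179 156 170  70   3   0   0   0   0]
262 [  0   0   0   0   5  24  62 114 153 169  88   8   0   0   0   0]
263 [  0   0   0   0   0   0  27  89 148 163  95  14   0   0   0   0]
264 [  0   0   0   0   0   0  34  96 144 163 114  24   0   0   0   0]
265 [  0   0   0   0   0   0  28  96 144 162 143  33   0   0   0   0]
266 [  0   0   0   0   0   0  10  81 143 161 156  40   0   0   0   0]
267 [  0   0   0   0   0   0   0  72 136 157 114  29   0   0   0   0]
268 [  0   0   0   0   0   0   0  45  98 124  57   2   0   0   0   0]
269 [ 0  0  0  0  0  0  0  6 32 47 17  0  0  0  0  0]
270 [0 0 0 0 0 0 0 0 0 0 0 0 0 0 0 0]
271 [0 0 0 0 0 0 0 0 0 0 0 0 0 0 0 0]
13 [[214.7, 254.9], [212.4, 258.4], [210.1, 262.0], [211.1, 262.4], [209.1, 261.5], [214.3, 267.7], [213.6, 262.6]]
15 [[214.0, 254.6], [211.7, 258.1], [209.4, 261.7], [210.4, 262.1], [208.4, 261.2], [213.7, 267.4], [213.0, 262.3]]
17 [[213.3, 254.4], [211.1, 257.9], [208.7, 261.4], [209.8, 261.8], [207.7, 261.0], [213.0, 267.2], [212.3, 262.0]]
19 [[212.7, 254.1], [210.4, 257.6], [208.1, 261.1], [209.1, 261.5], [207.1, 260.7], [212.4, 266.9], [211.7, 261.8]]
```

```bash
python3 -c "
from workcell import env
print(env.close_job(),env.sense()['time_s'])"
```

```text
the job is handed in; nothing more can be done
the job is handed in; nothing more can be done
```

The job is done and handed in after about 32 s of the 72 s allowed; no verdict was reported.

**Gate:** I slid the grip 81 mm to the red mark.
- The top camera puts the grip's white line and the mark at the same place on the track, about 17.2 mm each.
- The side camera disagreed slightly, with the grip about 1.5 mm short of the mark.
- The networks' side-camera positions had the grip about 4–5 mm short. I trusted the direct pixel measurements and left it there.

**Cassette:** I took the orange pin from the stand and entered the recess without contact. I pressed the button to about 6–8 N and pushed the cassette out until the sideways force rose.
- The button went up while the cassette was still held at its stop.
- A push back of nearly 4 N, above its 2 N friction, did not move it, so it is most likely caught.
- The last two-camera check put its travel at 83.9 mm, within the measuring error of the 85 mm stop. Nothing had shifted since the pin came out.

**Pin:** It is back in its original hole, with its foot felt on the stand and seen upright in the picture. The network puts its tip at (0.461, 0.347, 0.0075).

**Bystanders:** The magnet, can and jar were found where they started, and the punch too from the side camera. The top camera gave no usable reading for the punch. I did not re-measure the other bystanders after the job. The gripper was open and clear of everything when I handed in.

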